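# Retighten the funnel stand's hold-down nut with the adjustable wrench

## Task

The hold-down nut of the funnel stand has backed off its paint mark. Set the adjustable wrench down over the nut, roll its worm until the jaws just fit, and tighten the nut clockwise with the wrench until its yellow stripe lines up with the stripe on the base again; then lay the wrench back flat on the black rubber mat. Do not disturb the other things on the counter.

Things in the scene. Friction and masses are not known exactly. Their poses are not given: they have to be found in the camera images.
- stand: Fixed funnel stand: grey cast base plate x -95..95, y -95..165, top z = 24 mm in its frame, flat all round the nut; column of 38 mm diameter, 240 mm high, at y = 135; galvanised funnel, rim 214 mm across and 225 mm high, at y = 275. Origin: axis of the hold-down stud and nut, at counter level. A yellow stripe on the base runs from the nut towards +y.
- nut (a joint): Nut angle (rad), growing clockwise seen from above (tightening). 0: its yellow stripe points along the base stripe (stand +y) and two flats face stand +x and -x; nut yaw = stand yaw - angle. Starts at -0.95 to -0.60, comes up solid at +0.06, drags with about 0.22 N m, stays where left.
- anchor (a point): Foot of the hex nut, on its axis, on the base plate's top. Steel nut 30 mm across flats, 34.6 mm across corners, 16 mm high above this point, with a yellow stripe on top; a 20 mm stud rises 6 mm out of it and carries a stripe that matches the base.
- wrench: Chromed adjustable wrench, 200 mm, about 0.44 kg. Origin: on its underside at the centre of a 30 mm nut held snugly; x points out of the mouth, z up. Head 14 mm thick, x -62..14, y -36..26 mm (moving jaw to y = 41); fixed jaw face y = -15, moving jaw on the +y side, throat x = -19. Centre of mass (-63, 13) mm. Lies steadily by itself on the base plate.
- jaw (a joint): Closing travel of the moving jaw (m): opening = 38 mm minus it. Starts at -0.001 to 0.002 (opening 36 to 39 mm, too wide: the jaws then slip round the nut's corners); 0.008 just fits the nut. The snug jaws hold about 30 N of spreading, enough to turn the nut with about 0.4 N m; harder pulling forces them open.
- handle (a point): Point on the handle good for lifting and turning: wrench frame (-84.7, 16.8, 7) mm. The handle runs along (-0.966, 0.259) from (-62, 11) to its round end at (-162, 38) mm; here it is 20 mm wide across (0.259, 0.966), 1 to 13 mm above the underside.
- worm_top (a point): Highest point of the knurled worm: wrench frame (-36.5, 10, 17) mm, 3 mm proud of the head and 1 mm above the nut's top when the wrench lies on the base. Worm 16 mm across, 16 mm long, axis along wrench y. A fingertip pressing down 10 to 20 N and dragging to +x (to the mouth) closes the jaws, to -x opens: 1 mm per 8 mm of drag. Drag about 4 N; it stops once the jaws meet the nut.
- mat: Black rubber tool mat 200 x 260 x 4 mm, fixed, its long side along its own y; origin at the centre of its underside. The wrench starts on it.
- bin: Clear acrylic bin 170 x 170 x 110 mm under the funnel, loose; leave alone. Origin: centre of its underside.
- gauge: Orange go gauge, flat C frame 82 x 90 x 12 mm, loose; leave alone. Origin: on its underside, in the middle of the C.
- case: Open grey case 110 x 270 x 24 mm with a silver dial caliper, lid standing open on its +x side to about 125 mm; leave alone. Origin: centre of the underside of the lower half.
- screw0: Black oxide cap screw, 66 mm tall, standing on its 24 mm head; leave alone. Origin: centre of its underside.
- screw1: Black oxide cap screw, 66 mm tall, standing on its 24 mm head; leave alone. Origin: centre of its underside.
- screw2: Black oxide cap screw, 66 mm tall, standing on its 24 mm head; leave alone. Origin: centre of its underside.
- screw3: Black oxide cap screw, 66 mm tall, standing on its 24 mm head; leave alone. Origin: centre of its underside.
Things that resemble listed ones, but are neither listed nor needed, are in the scene too. Of the things that look like the wrench, the largest one is meant.

How it is judged (in metres and radians):
On the way, in this order (a step that is already met when the one before it is completed fails the run):
1. the wrench lies over the nut with its jaws closed to just fit (opening under 31.5 mm), the nut not yet turned (horizontal distance between wrench and stand below 0.007 m and z of wrench in the frame of stand below 0.03 m and angle between wrench's own z axis and vertical below 0.12 rad and value of joint jaw above 0.0065 m and value of joint nut below -0.4 rad), for 0.2 s.
2. the nut is turned with the wrench on it until the stripes line up (within 0.12 rad) (horizontal distance between wrench and stand below 0.007 m and z of wrench in the frame of stand below 0.03 m and angle between wrench's own z axis and vertical below 0.12 rad and value of joint nut above -0.12 rad), for 0.1 s.
At the end, for the whole second after the job is handed in: The nut's stripe is within 0.12 rad of the base stripe, and the wrench lies flat and still on the rubber mat (its handle point over the mat, its tilt under 0.1 rad), released (value of joint nut between -0.12 and 0.12 rad and x of handle in the frame of mat between -0.095 and 0.095 m and y of handle in the frame of mat between -0.125 and 0.125 m and z of wrench in the frame of mat below 0.01 m and angle between wrench's own z axis and vertical below 0.1 rad and linear speed of wrench below 0.02 m/s); the robot touches nothing.
It fails at once if a bystander (bin, go gauge or a cap screw) is pushed away or knocked over (distance of any of bin, gauge from where it was at the start of the episode above 0.02 m or distance of any of screw0, screw1, screw2, screw3 from where it was at the start of the episode above 0.015 m or angle between any of screw0, screw1, screw2, screw3's own z axis and vertical above 0.5 rad).
It fails at once if the caliper case is struck (contact force between the arm and case above 3 N).
It also fails if it takes over 72 s, if anything falls off the work surface, if the arm or the gripper's body presses on something with over 40 N, if the wrist force passes 120 N, or if a joint passes its speed limit or range.

## Robot

A 7-joint arm with a two-finger parallel gripper is mounted at the origin on the work surface. World frame = base frame: x ahead of the robot, y to its left, z up, the work surface at z = 0. Lengths are in m, angles in degrees, forces in N, time in s.
With the tool pointing down it reaches from about 0.425 to 0.875 m from the base axis. Payload 4.7 kg.
Tool frame: the origin (TCP) lies at the very end of the fingers, on their centre line; the grasp point (between the pads) lies 19 mm behind it; z points along the fingers, y is the direction in which the jaws open and shut (so a half turn about z gives the same grasp; the last joint's range is limited). The gripper opens to 87 mm and grips with 3 to 60 N. Pads are 19 mm wide; open, the fingers measure 117 mm over their backs; the gripper's body (75 mm by 190 mm) begins 51 mm behind the grasp point.
Start: joints at [-66.343, 18.392, -4.016, 83.108, 1.295, 78.541, -3.26], TCP at [0.252, 0.599, 0.184] pointing down, gripper open.
Joint ranges: [-163.93, 163.93], [-17.29, 119.83], [-79.2, 71.16], [3.27, 140.29], [-89.18, 269.18], [5.43, 117.66], [-154.24, 154.24]. Speed limits (degrees/s): [147.25, 147.25, 180, 180, 180, 180, 180].

## Interface

Orientations are given as [roll, pitch, yaw] about the fixed x, y, z axes, in that order (R = Rz(yaw) Ry(pitch) Rx(roll)).
In Python, from cell import sensors, imaging, ticket gives the robot as it stands.
- The arm moves only by the tool carry_out, never from a script. Its argument "plan" is a list of rows, each an object of numbers: "fingers": the closure, from -1 (fully open) to 1 (shut); "dx", "dy", "dz": the shift along the tool's x, y, z normalised to -1 to 1, where 1 is 0.03 m; "rx", "ry", "rz": the turn, a rotation vector about the tool's x, y, z normalised to -1 to 1, where 1 is 10 degrees. A call has 1 to 12 rows; each row shifts and turns the commanded pose from where the row before left it, along the tool's axes as they then stand; what a row does not reach is not made up. A row lasts 1/8 s, in which the tool goes at most 62.5 mm and 10.7 degrees, less where a joint would pass 70% of its speed; a pose out of reach is approached as far as the arm can. A call with a number of a shift or a turn outside -1 to 1 is refused whole. A call with a gripper value outside its range is refused whole. The fingers move at their own pace and stop on an object; "force" is the grip in N (left out, the last holds). Time passes only in rows, so rows that do not move let the fingers close. It gives the time, the measured TCP pose, the force and the opening at its end, in the units of the state.
- sensors.get_obs(): the state, without advancing time (a new reading comes with each control period).
- imaging.read_camera(name): name is "scene" or "top" or "wrist"; returns a dict with "color" (400x640x3 uint8, red, green, blue), "mtx" (3x3 intrinsics, pixels), "extrinsics" (4x4, takes a point from world to camera coordinates); the wrist camera has in their place "tool_from_camera" (4x4, takes a point from camera to tool coordinates, whose origin is the TCP and whose axes are the flange's). Camera axes: x right, y down, z forward; pixel columns grow to the right and rows downward; lengths in m; the calibration is good to about 2 mm. A picture is of the moment at which its call begins: read the wrist's pose just before it. There is no depth.
- ticket.sign_off(): hands the job in, once; it reports no verdict.
The state is a dict: "time_s": time; "qpos": joint angles; "joint_velocities": joint speeds; "effort": joint torques, N m; "tool_pos": TCP position; "tool_rot": TCP orientation; "force": force on the tool from outside, world axes, zero at the start; "wrist_torque": the same for the moment, N m; "grip_width": finger opening in m.
Only numpy, scipy, OpenCV 4.12 (cv2) and the standard library are available. Lean on these libraries where they do the work, as an engineer would, in place of code of your own. Each camera call takes 0.05 s, during which the arm holds its last target.

## Working session

There is one attempt and no reset: what is moved stays moved. The work goes in short steps, Python scripts to look and compute and a tool call to move; the robot and the scene stay as the last step left them, time stands still between calls to the robot, and variables do not carry over. Pictures are saved under pics/ and viewed, and the job is handed in when it is done.

Besides the shell and the picture viewer there is one more tool, called after "Emit:" as name([rows], argument=value, ...), one row to a line, values as JSON. carry_out: Moves the arm, as the interface text tells. Scaled input: -1 to 1 covers 0.03 m each way for a shift and 10 degrees each way for a turn. Its arguments: {"type":"object","properties":{"plan":{"type":"array"},"force":{"type":"number"}},"required":["plan"]}

```bash
mkdir -p pics; ls
python3 - <<'E'
from cell import sensors, imaging
import cv2,numpy as np
print(sensors.get_obs())
for n in ["scene","top","wrist"]:
    d=imaging.read_camera(n)
    cv2.imwrite(f"pics/{n}0.png",d["color"][:,:,::-1]); np.savez(f"pics/{n}0.npz",**d)
    print(n,{k:np.round(v,4).tolist() for k,v in d.items() if k!="color"})
E
```

```text
pics
{'time_s': 0.0, 'qpos': array([-66.34012908,  18.44119575,  -4.0157776 ,  83.17673709,
         1.29625579,  78.53980062,  -3.25924683]), 'joint_velocities': array([-0.05635864, -0.01274258,  0.02913817,  0.01756443,  0.04206298,
        0.03095404,  0.12379798]), 'effort': array([ 8.25380466e-04, -4.91289139e+01, -4.03392361e-01, -3.12528312e+01,
       -6.38298341e-02,  4.39305918e-02,  1.84798878e-04]), 'tool_pos': array([0.25223698, 0.59836967, 0.18322134]), 'tool_rot': array([-1.79887583e+02,  6.92196911e-03,  1.57151164e+02]), 'force': array([-0.47968426,  0.26443381, -0.11659279]), 'wrist_torque': array([ 0.03909047,  0.01025139, -0.0586674 ]), 'grip_width': 0.08722126565998703}
scene {'mtx': [[378.3869, 0.0, 317.4772], [0.0, 378.3869, 193.6376], [0.0, 0.0, 1.0]], 'extrinsics': [[0.5862, 0.8101, -0.0088, -0.2473], [0.5476, -0.4043, -0.7326, -0.2433], [-0.597, 0.4246, -0.6806, 1.4077], [0.0, 0.0, 0.0, 1.0]]}
top {'mtx': [[466.1634, 0.0, 324.0816], [0.0, 466.1634, 201.4474], [0.0, 0.0, 1.0]], 'extrinsics': [[-0.0227, -0.9996, -0.0153, -0.021], [-0.9799, 0.0253, -0.1977, 0.5093], [0.198, 0.0105, -0.9802, 1.6402], [0.0, 0.0, 0.0, 1.0]]}
wrist {'mtx': [[353.8369, 0.0, 320.034], [0.0, 353.8369, 197.5508], [0.0, 0.0, 1.0]], 'tool_from_camera': [[-0.0002, -0.9697, -0.2443, 0.0677], [1.0, -0.0005, 0.0008, 0.0001], [-0.0009, -0.2443, 0.9697, -0.2004], [0.0, 0.0, 0.0, 1.0]]}
```

View pics/scene0.png

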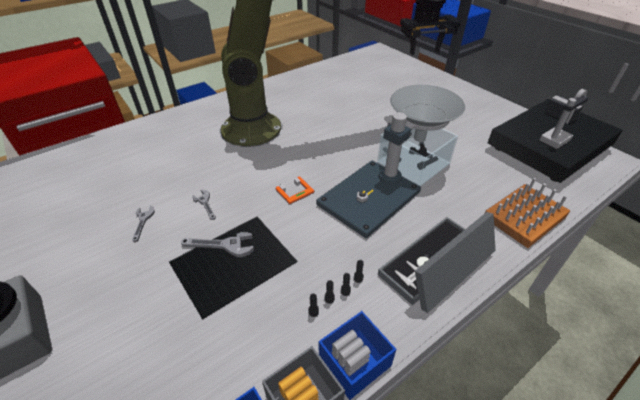

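View pics/top0.png

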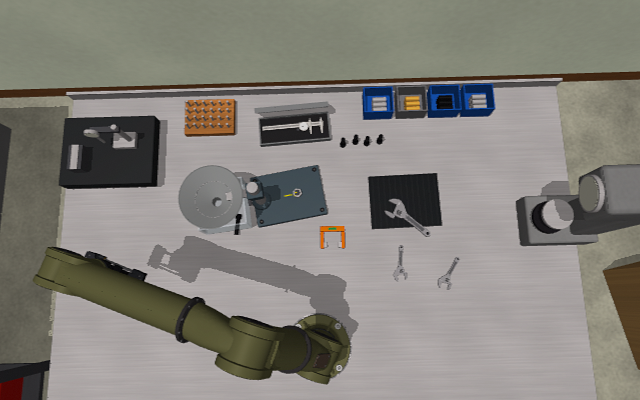

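View pics/wrist0.png

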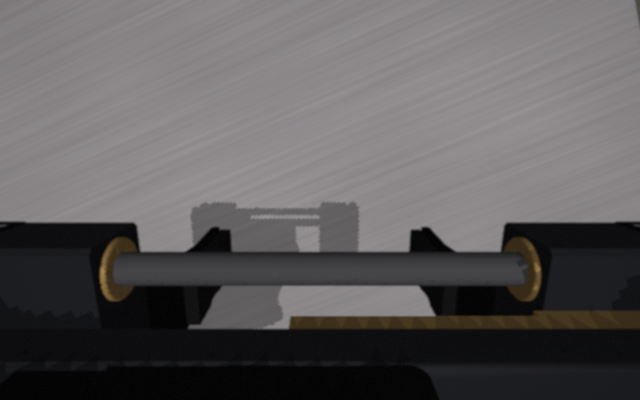

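```bash
cat > h.py <<'E'
import numpy as np,cv2
from scipy.spatial.transform import Rotation as R
def ld(n): return dict(np.load(f"pics/{n}.npz"))
def ray(d,uv,pose=None):
    K=d["mtx"]; v=np.linalg.inv(K)@np.array([uv[0],uv[1],1.])
    if "extrinsics" in d:
        E=d["extrinsics"]; Rw=E[:3,:3].T; o=-Rw@E[:3,3]; return o,Rw@v
    T=d["tool_from_camera"]; p,r=d["pos"],R.from_euler("xyz",d["rot"],degrees=True).as_matrix()
    return r@T[:3,3]+p, r@T[:3,:3]@v
def onz(d,uv,z):
    o,v=ray(d,uv); return o+v*(z-o[2])/v[2]
def tri(obs):
    A=np.zeros((3,3));b=np.zeros(3)
    for d,uv in obs:
        o,v=ray(d,uv); v=v/np.linalg.norm(v); P=np.eye(3)-np.outer(v,v); A+=P;b+=P@o
    x=np.linalg.solve(A,b)
    res=[np.linalg.norm((np.eye(3)-np.outer(v/np.linalg.norm(v),v/np.linalg.norm(v)))@(x-o)) for o,v in [ray(d,uv) for d,uv in obs]]
    return x,res
def proj(d,p):
    p=np.asarray(p,float)
    if "extrinsics" in d: c=d["extrinsics"][:3,:3]@p+d["extrinsics"][:3,3]
    else:
        T=d["tool_from_camera"]; r=R.from_euler("xyz",d["rot"],degrees=True).as_matrix()
        c=T[:3,:3].T@(r.T@(p-d["pos"])-T[:3,3])
    u=d["mtx"]@c; return u[:2]/u[2]
def snap(n,cam="wrist"):
    from cell import sensors,imaging
    o=sensors.get_obs(); d=imaging.read_camera(cam)
    d["pos"]=o["tool_pos"]; d["rot"]=o["tool_rot"]
    np.savez(f"pics/{n}.npz",**d); cv2.imwrite(f"pics/{n}.png",d["color"][:,:,::-1]); 
    print(n,"t",o["time_s"],np.round(o["tool_pos"],4),np.round(o["tool_rot"],2),"F",np.round(o["force"],2),o["grip_width"]); return d
E
python3 - <<'E'
from h import *
t=cv2.imread("pics/top0.png"); s=cv2.imread("pics/scene0.png")
a=cv2.resize(t[150:290,230:480],None,fx=3.2,fy=3.2,interpolation=cv2.INTER_CUBIC)
b=cv2.resize(s[170:320,130:460],None,fx=2.4,fy=2.4,interpolation=cv2.INTER_CUBIC)
cv2.imwrite("pics/c1.png",a);cv2.imwrite("pics/c2.png",b)
d=ld("top0")
for n,uv,z in [("nut",(297,192),.045),("wr head",(397,210),.015),("handle end",(428,235),.01),("mat c",(405,201),.004),("gauge",(332,237),.01),("bin?",(215,215),.05),("screw",(344,142),.03),("screw3",(380,139),.03),("case",(295,128),.02),("small1",(401,262),0),("funnel",(212,195),.22)]:
    print(n,np.round(onz(d,uv,z),3))
for n in ["top0","scene0"]:
  d=ld(n);print(d["color"].shape)
E
```

```text
nut [0.548 0.065 0.045]
wr head [ 0.477 -0.301  0.015]
handle end [ 0.382 -0.409  0.01 ]
mat c [ 0.512 -0.334  0.004]
gauge [ 0.383 -0.059  0.01 ]
bin? [0.469 0.363 0.05 ]
screw [ 0.739 -0.113  0.03 ]
screw3 [ 0.747 -0.249  0.03 ]
case [0.804 0.072 0.02 ]
small1 [ 0.287 -0.307  0.   ]
funnel [0.506 0.332 0.22 ]
(400, 640, 3)
(400, 640, 3)
```

View pics/c1.png

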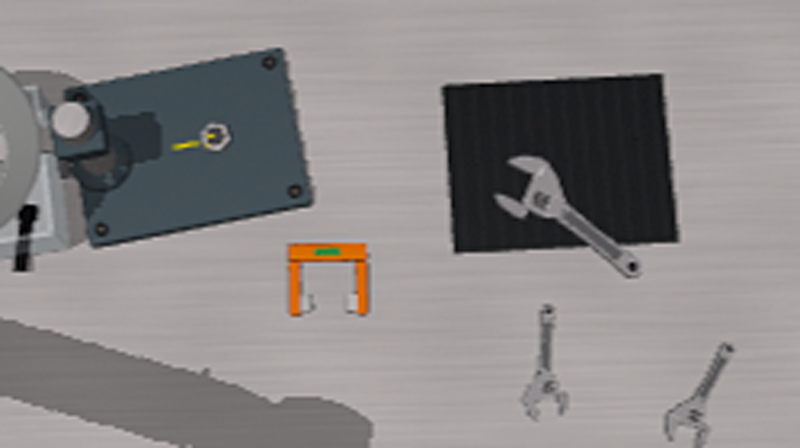

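View pics/c2.png

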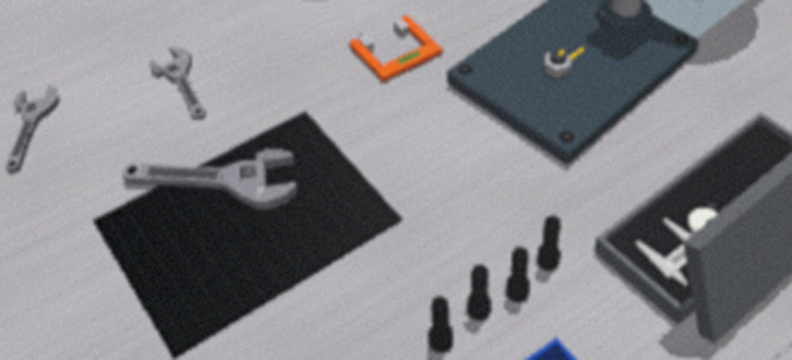

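Candidates that look like the wrench in the top view: the one on the mat (397,210)–(428,235), and two smaller ones on the bare counter at (401,262) and (449,272). The mat one is clearly the largest and starts on the mat, so it is the one meant; the crop confirms this. Next I lift clear of the funnel and go to look at the nut.

Emit:
carry_out([
  {"dz": -1,"rz": 0.8},
  {"dz": -1,"rz": 0.8},
  {"dz": -1,"rz": 0.8},
  {"dz": -1},
  {"dz": -1},
  {"dz": -1},
  {"dz": -1},
  {"dx": -1,"dy": -0.23},
  {"dx": -1,"dy": -0.23},
  {"dx": -1,"dy": -0.23},
  {"dx": -1,"dy": -0.23},
  {"dx": -1,"dy": -0.23},
])

```text
validation failed for argument at $.pl...
```

Emit:
carry_out([
  {"dx": -1,"dy": -0.23},
  {"dx": -1,"dy": -0.23},
  {"dx": -1,"dy": -0.23},
  {"dx": -1,"dy": -0.23},
  {"dx": -1,"dy": -0.23},
  {"dx": -1,"dy": -0.23},
  {"dx": -1,"dy": -0.23},
  {"dx": -1,"dy": -0.23},
  {"dx": -1,"dy": -0.23},
  {"dx": -1,"dy": -0.23},
  {"dx": -1,"dy": -0.23},
  {"dx": -1,"dy": -0.23},
])

```text
validation failed for argument at $.pl...
```

Emit:
carry_out([
  {"dx": -1,"dy": -0.23},
  {"dx": -1,"dy": -0.23},
  {"dx": -1,"dy": -0.23},
  {"dx": -1,"dy": -0.23},
  {"dz": 1},
  {"dz": 1},
  {"dz": 1},
  {"dz": 1},
  {"dz": 1},
  {"dz": 1},
  {"dz": 1},
  {},
])

```text
validation failed for argument at $.pl...
```

Run:
```python
from h import *
snap("w1")
```

```text
w1 t 0.15 [0.2522 0.5986 0.1835] [-179.92    0.    157.15] F [-0.3   0.42  0.46] 0.08710106262473558
```

View pics/w1.png

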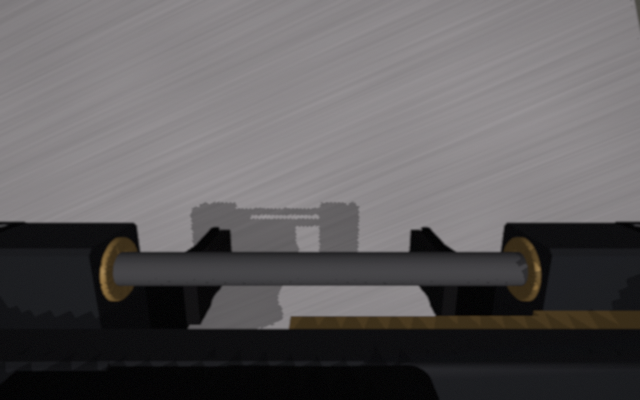

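The calls were refused and nothing moved. I'll retry with every key in each row.

Emit:
carry_out([
  {"fingers": -1,"dx": 0,"dy": 0,"dz": -1,"rx": 0,"ry": 0,"rz": 0.8},
  {"fingers": -1,"dx": 0,"dy": 0,"dz": -1,"rx": 0,"ry": 0,"rz": 0.8},
  {"fingers": -1,"dx": 0,"dy": 0,"dz": -1,"rx": 0,"ry": 0,"rz": 0.8},
  {"fingers": -1,"dx": 0,"dy": 0,"dz": -1,"rx": 0,"ry": 0,"rz": 0},
  {"fingers": -1,"dx": 0,"dy": 0,"dz": -1,"rx": 0,"ry": 0,"rz": 0},
  {"fingers": -1,"dx": 0,"dy": 0,"dz": -1,"rx": 0,"ry": 0,"rz": 0},
  {"fingers": -1,"dx": 0,"dy": 0,"dz": -1,"rx": 0,"ry": 0,"rz": 0},
])

```text
time_s: 1.08
tool_pos: [0.2523, 0.5989, 0.3951]
tool_rot: [-180.0, 0.0, 133.2]
force: [0.8, 0.6, -0.3]
grip_width: 0.087
```

Emit:
carry_out([
  {"fingers": -1,"dx": -1,"dy": -0.23,"dz": 0,"rx": 0,"ry": 0,"rz": 0},
  {"fingers": -1,"dx": -1,"dy": -0.23,"dz": 0,"rx": 0,"ry": 0,"rz": 0},
  {"fingers": -1,"dx": -1,"dy": -0.23,"dz": 0,"rx": 0,"ry": 0,"rz": 0},
  {"fingers": -1,"dx": -1,"dy": -0.23,"dz": 0,"rx": 0,"ry": 0,"rz": 0},
  {"fingers": -1,"dx": -1,"dy": -0.23,"dz": 0,"rx": 0,"ry": 0,"rz": 0},
  {"fingers": -1,"dx": -1,"dy": -0.23,"dz": 0,"rx": 0,"ry": 0,"rz": 0},
  {"fingers": -1,"dx": -1,"dy": -0.23,"dz": 0,"rx": 0,"ry": 0,"rz": 0},
  {"fingers": -1,"dx": -1,"dy": -0.23,"dz": 0,"rx": 0,"ry": 0,"rz": 0},
  {"fingers": -1,"dx": -1,"dy": -0.23,"dz": 0,"rx": 0,"ry": 0,"rz": 0},
  {"fingers": -1,"dx": -1,"dy": -0.23,"dz": 0,"rx": 0,"ry": 0,"rz": 0},
  {"fingers": -1,"dx": -1,"dy": -0.23,"dz": 0,"rx": 0,"ry": 0,"rz": 0},
])

```text
time_s: 2.45
tool_pos: [0.4231, 0.3053, 0.3943]
tool_rot: [-180.0, -0.0, 133.2]
force: [0.3, 0.3, -1.0]
grip_width: 0.0869
```

Emit:
carry_out([
  {"fingers": -1,"dx": -1,"dy": -0.23,"dz": 0,"rx": 0,"ry": 0,"rz": 0},
  {"fingers": -1,"dx": -1,"dy": -0.23,"dz": 0,"rx": 0,"ry": 0,"rz": 0},
  {"fingers": -1,"dx": -1,"dy": -0.23,"dz": 0,"rx": 0,"ry": 0,"rz": 0},
  {"fingers": -1,"dx": -1,"dy": -0.23,"dz": 0,"rx": 0,"ry": 0,"rz": 0},
  {"fingers": -1,"dx": -1,"dy": -0.23,"dz": 0,"rx": 0,"ry": 0,"rz": 0},
  {"fingers": -1,"dx": -1,"dy": -0.23,"dz": 0,"rx": 0,"ry": 0,"rz": 0},
  {"fingers": -1,"dx": -1,"dy": -0.23,"dz": 0,"rx": 0,"ry": 0,"rz": 0},
  {"fingers": -1,"dx": -1,"dy": -0.23,"dz": 0,"rx": 0,"ry": 0,"rz": 0},
  {"fingers": -1,"dx": -1,"dy": -0.23,"dz": 0,"rx": 0,"ry": 0,"rz": 0},
  {"fingers": -1,"dx": -1,"dy": -0.23,"dz": 0,"rx": 0,"ry": 0,"rz": 0},
])

```text
time_s: 3.7
tool_pos: [0.5779, 0.0395, 0.3943]
tool_rot: [180.0, -0.0, 133.2]
force: [0.1, -0.0, 0.7]
grip_width: 0.0869
```

Emit:
carry_out([
  {"fingers": -1,"dx": 0,"dy": 0,"dz": 1,"rx": 0,"ry": 0,"rz": 0},
  {"fingers": -1,"dx": 0,"dy": 0,"dz": 1,"rx": 0,"ry": 0,"rz": 0},
  {"fingers": -1,"dx": 0,"dy": 0,"dz": 1,"rx": 0,"ry": 0,"rz": 0},
  {"fingers": -1,"dx": 0,"dy": 0,"dz": 1,"rx": 0,"ry": 0,"rz": 0},
  {"fingers": -1,"dx": 0,"dy": 0,"dz": 1,"rx": 0,"ry": 0,"rz": 0},
  {"fingers": -1,"dx": 0,"dy": 0,"dz": 1,"rx": 0,"ry": 0,"rz": 0},
  {"fingers": -1,"dx": 0,"dy": 0,"dz": 1,"rx": 0,"ry": 0,"rz": 0},
  {"fingers": -1,"dx": 0,"dy": 0,"dz": 0,"rx": 0,"ry": 0,"rz": 0},
])

```text
time_s: 4.7
tool_pos: [0.5756, 0.0403, 0.182]
tool_rot: [-179.8, -0.2, 133.2]
force: [0.7, 0.3, 0.8]
grip_width: 0.0867
```

Run:
```python
from h import *
snap("w2")
```

```text
w2 t 4.7 [0.5756 0.0403 0.182 ] [-1.7975e+02 -1.6000e-01  1.3316e+02] F [0.74 0.32 0.79] 0.08666998298530594
```

View pics/w2.png

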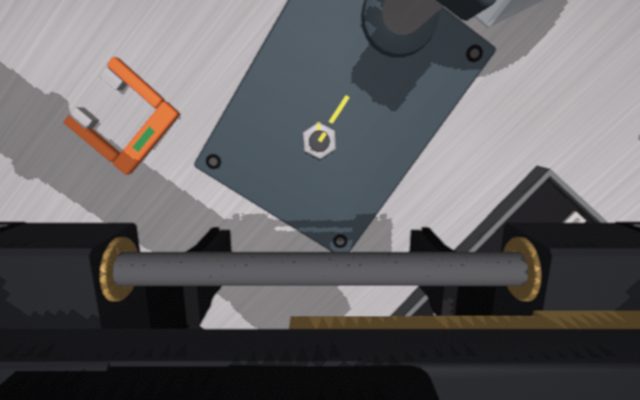

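The wrist view shows the nut at (319,141), with its yellow stripe running from the stud at (321,138) to (318,126), the base stripe at (332,120)–(347,97), and the gauge at (120,115). I'll take a second view, lower and shifted.

Emit:
carry_out([
  {"fingers": -1,"dx": -0.5,"dy": -0.8,"dz": 1,"rx": 0,"ry": 0,"rz": 0},
  {"fingers": -1,"dx": -0.5,"dy": -0.8,"dz": 1,"rx": 0,"ry": 0,"rz": 0},
  {"fingers": -1,"dx": 0,"dy": 0,"dz": 0.6,"rx": 0,"ry": 0,"rz": 0},
  {"fingers": -1,"dx": 0,"dy": 0,"dz": 0,"rx": 0,"ry": 0,"rz": 0},
])

```text
time_s: 5.25
tool_pos: [0.5632, -0.0134, 0.1064]
tool_rot: [180.0, -0.0, 133.2]
force: [-0.6, -0.5, 1.0]
grip_width: 0.0874
```

Run:
```python
from h import *
snap("w3")
for n,(x,y) in [("w2",(319,140)),("w3",None or (360,110))]:
    im=cv2.imread(f"pics/{n}.png"); h=cv2.cvtColor(im,cv2.COLOR_BGR2HSV)
    m=cv2.inRange(h,(20,100,120),(35,255,255)); m[220:]=0
    cs,_=cv2.findContours(m,cv2.RETR_EXTERNAL,cv2.CHAIN_APPROX_NONE)
    for c in cs:
        if cv2.contourArea(c)>3: print(n,"yellow",cv2.contourArea(c),np.round(cv2.minAreaRect(c)[0],1),cv2.minAreaRect(c)[1:])
        if n=="w3" and cv2.contourArea(c)>3: x,y=map(int,cv2.minAreaRect(c)[0])
    y0=max(0,y-50);x0=x-60;cv2.imwrite(f"pics/{n}c.png",cv2.resize(im[y0:y0+100,x0:x0+120],None,fx=6,fy=6,interpolation=cv2.INTER_CUBIC)); print(n,"crop",x0,y0)
```

```text
w3 t 5.25 [ 0.5632 -0.0134  0.1064] [ 1.7999e+02 -5.0000e-02  1.3318e+02] F [-0.65 -0.53  1.01] 0.08740715957111692
w2 yellow 37.0 [321.7 136.8] ((4.714951515197754, 9.984603881835938), 33.690067291259766)
w2 yellow 11.5 [318. 127.] ((6.0, 2.0), 90.0)
w2 yellow 121.0 [338.6 109.1] ((4.839875221252441, 31.064096450805664), 32.905242919921875)
w2 crop 259 90
w3 yellow 65.0 [385.9 100.9] ((5.824352264404297, 13.312806129455566), 33.6900634765625)
w3 yellow 32.0 [380.   88.5] ((9.0, 4.0), 90.0)
w3 yellow 224.5 [404.2  66.7] ((6.1017022132873535, 42.98926544189453), 33.6900634765625)
w3 crop 344 16
```

View pics/w2c.png

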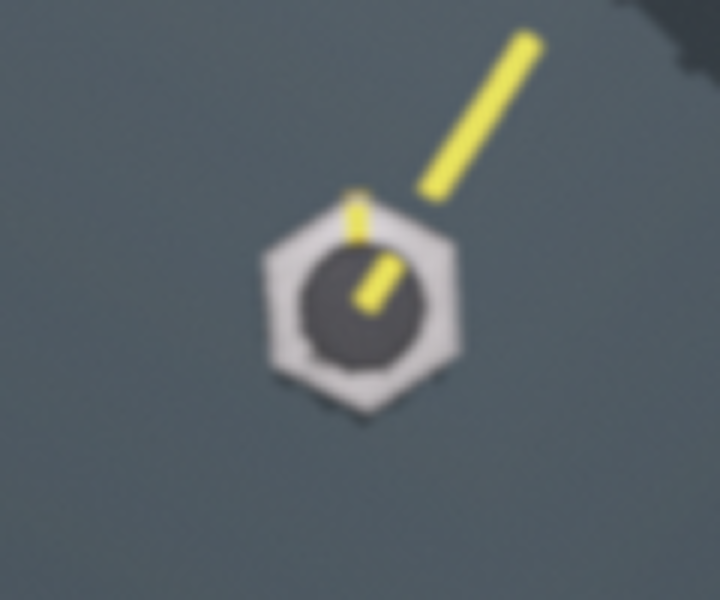

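View pics/w3.png

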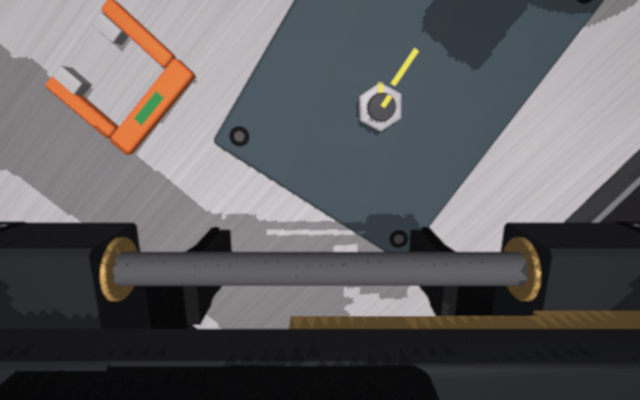

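View pics/w3c.png

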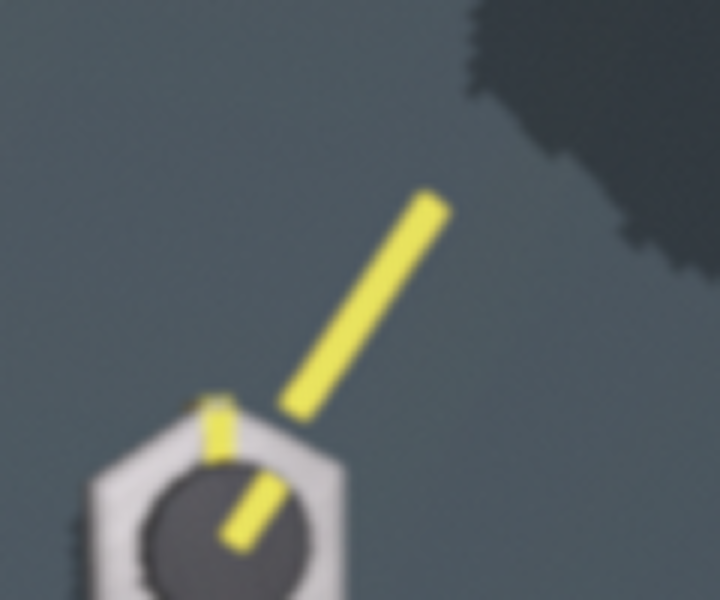

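```bash
cat >> h.py <<'E'
def nutmask(n,win):
    im=cv2.imread(f"pics/{n}.png"); x0,y0,x1,y1=win
    m=np.zeros(im.shape[:2],np.uint8); g=im[...,0]; 
    m[y0:y1,x0:x1]=((g[y0:y1,x0:x1]>135)*255)
    y=cv2.inRange(cv2.cvtColor(im,cv2.COLOR_BGR2HSV),(20,80,110),(38,255,255)); 
    cs,_=cv2.findContours(m,cv2.RETR_EXTERNAL,cv2.CHAIN_APPROX_NONE)
    c=max(cs,key=cv2.contourArea); return cv2.convexHull(c)
E
python3 - <<'E'
from h import *
obs=[]
for n,win in [("w2",(295,115,345,165)),("w3",(345,70,420,140))]:
    d=ld(n); h=nutmask(n,win); M=cv2.moments(h); c=(M["m10"]/M["m00"],M["m01"]/M["m00"]); obs.append((d,c))
    a=cv2.approxPolyDP(h,3,True)[:,0]
    P=np.array([onz(d,p,.040) for p in a]); C=onz(d,c,.040)
    print(n,np.round(c,1),"C",np.round(C,4),"area->AF",np.sqrt(cv2.contourArea(np.array([onz(d,p[0],.04)[:2] for p in h],np.float32))/.866)*1e3)
    ang=np.degrees(np.arctan2(P[:,1]-C[1],P[:,0]-C[0]))%60
    print(" corner r mm",np.round(np.hypot(*(P-C)[:,:2].T)*1e3,1),"ang%60",np.round(ang,1))
print(tri(obs))
# base stripe ends: triangulate its centre and direction
S=[(338.6,109.1),(404.2,66.7)]
print("stripe c",tri([(ld("w2"),S[0]),(ld("w3"),S[1])]))
for n,cr in [("w2",(259,90)),("w3",(344,16))]:
    d=ld(n); im=cv2.imread(f"pics/{n}.png"); m=cv2.inRange(cv2.cvtColor(im,cv2.COLOR_BGR2HSV),(20,100,120),(35,255,255)); m[220:]=0
    cs,_=cv2.findContours(m,cv2.RETR_EXTERNAL,cv2.CHAIN_APPROX_NONE)
    L=max(cs,key=cv2.contourArea); vx,vy,x,y=cv2.fitLine(L,cv2.DIST_L2,0,.01,.01).ravel()
    p,q=onz(d,(x,y),.024),onz(d,(x+10*vx,y+10*vy),.024); a=np.degrees(np.arctan2(*(q-p)[1::-1]))
    print(n,"base stripe mid",p,"angle",a%180)
    for c in cs:
        if c is not L and cv2.contourArea(c)>10:
            mm=cv2.minAreaRect(c)[0]; print("  other at .040/.046",onz(d,mm,.040),onz(d,mm,.046))
E
```

```text
w2 [319. 140.] C [0.5477 0.0673 0.04  ] area->AF 29.749650456663396
 corner r mm [16.9 16.5 16.4 17.  16.  16.2] ang%60 [12.5 20.  23.2 16.8 16.4 23. ]
w3 [380.1 106.5] C [0.5477 0.0669 0.04  ] area->AF 29.402171779372626
 corner r mm [15.6 15.3 16.9 16.7 17.  16.3 16.6] ang%60 [29.1  2.1 17.1 16.6 17.9 10.6 16.8]
(array([0.54788154, 0.06715854, 0.03767308]), [np.float64(4.700232979497943e-05), np.float64(4.700232979504868e-05)])
stripe c (array([0.54201073, 0.10144535, 0.02460102]), [np.float64(3.633566860650923e-05), np.float64(3.633566860636764e-05)])
w2 base stripe mid [0.54203064 0.10155327 0.024     ] angle 99.47476193574748
  other at .040/.046 [0.54750126 0.07131738 0.04      ] [0.54719416 0.07163476 0.046     ]
  other at .040/.046 [0.53868434 0.07562961 0.04      ] [0.53853166 0.07587146 0.046     ]
w3 base stripe mid [0.54206907 0.1015932  0.024     ] angle 99.82059312401431
  other at .040/.046 [0.5479395  0.07251674 0.04      ] [0.54723519 0.0716829  0.046     ]
  other at .040/.046 [0.53863404 0.07565298 0.04      ] [0.53813893 0.07474863 0.046     ]
```

Measured: nut axis at (0.548, 0.067), triangulated top z ≈ 0.038 (0.040 expected). The base stripe is at 99.6°, so stand yaw ≈ 9.6°, and the nut stripe is at 137°, so nut angle ≈ −0.65 rad, within the stated range. Next, the wrench.

Emit:
carry_out([
  {"fingers": -1,"dx": 0,"dy": 0,"dz": -1,"rx": 0,"ry": 0,"rz": 0.93},
  {"fingers": -1,"dx": 0,"dy": 0,"dz": -1,"rx": 0,"ry": 0,"rz": 0.93},
  {"fingers": -1,"dx": 0,"dy": 0,"dz": -0.5,"rx": 0,"ry": 0,"rz": 0.93},
  {"fingers": -1,"dx": 0,"dy": 0,"dz": 0,"rx": 0,"ry": 0,"rz": 0.93},
  {"fingers": -1,"dx": 0,"dy": 0,"dz": 0,"rx": 0,"ry": 0,"rz": 0.93},
  {"fingers": -1,"dx": 0,"dy": 0,"dz": 0,"rx": 0,"ry": 0,"rz": 0.93},
  {"fingers": -1,"dx": 0,"dy": 0,"dz": 0,"rx": 0,"ry": 0,"rz": 0.93},
  {"fingers": -1,"dx": 0,"dy": 0,"dz": 0,"rx": 0,"ry": 0,"rz": 0.93},
  {"fingers": -1,"dx": 0,"dy": 0,"dz": 0,"rx": 0,"ry": 0,"rz": 0.96},
])

```text
time_s: 6.42
tool_pos: [0.5645, -0.0129, 0.1834]
tool_rot: [179.9, -0.2, 49.0]
force: [-0.8, 0.3, -0.4]
grip_width: 0.0863
```

Emit:
carry_out([
  {"fingers": -1,"dx": -0.96,"dy": 0.345,"dz": 0,"rx": 0,"ry": 0,"rz": 0},
  {"fingers": -1,"dx": -0.96,"dy": 0.345,"dz": 0,"rx": 0,"ry": 0,"rz": 0},
  {"fingers": -1,"dx": -0.96,"dy": 0.345,"dz": 0,"rx": 0,"ry": 0,"rz": 0},
  {"fingers": -1,"dx": -0.96,"dy": 0.345,"dz": 0,"rx": 0,"ry": 0,"rz": 0},
  {"fingers": -1,"dx": -0.96,"dy": 0.345,"dz": 0,"rx": 0,"ry": 0,"rz": 0},
  {"fingers": -1,"dx": -0.96,"dy": 0.345,"dz": 0,"rx": 0,"ry": 0,"rz": 0},
  {"fingers": -1,"dx": -0.96,"dy": 0.345,"dz": 0,"rx": 0,"ry": 0,"rz": 0},
  {"fingers": -1,"dx": -0.96,"dy": 0.345,"dz": 0,"rx": 0,"ry": 0,"rz": 0},
  {"fingers": -1,"dx": -0.96,"dy": 0.345,"dz": 0,"rx": 0,"ry": 0,"rz": 0},
  {"fingers": -1,"dx": -0.96,"dy": 0.345,"dz": 0,"rx": 0,"ry": 0,"rz": 0},
  {"fingers": -1,"dx": -0.96,"dy": 0.345,"dz": 0,"rx": 0,"ry": 0,"rz": 0},
  {"fingers": -1,"dx": -0.96,"dy": 0.345,"dz": 0,"rx": 0,"ry": 0,"rz": 0},
])

```text
time_s: 7.92
tool_pos: [0.4328, -0.3575, 0.1833]
tool_rot: [179.8, -0.1, 49.3]
force: [0.7, -1.1, -0.6]
grip_width: 0.0865
```

Emit:
carry_out([
  {"fingers": -1,"dx": 0,"dy": 0,"dz": 0,"rx": 0,"ry": 0,"rz": 0},
])

```text
time_s: 8.05
tool_pos: [0.431, -0.3596, 0.1833]
tool_rot: [179.8, 0.0, 49.0]
force: [-0.3, -0.1, -0.5]
grip_width: 0.0871
```

Run:
```python
from h import *
snap("w4")
```

```text
w4 t 8.05 [ 0.431  -0.3596  0.1833] [1.7982e+02 3.0000e-02 4.8980e+01] F [-0.3  -0.14 -0.52] 0.08707762906033596
```

View pics/w4.png

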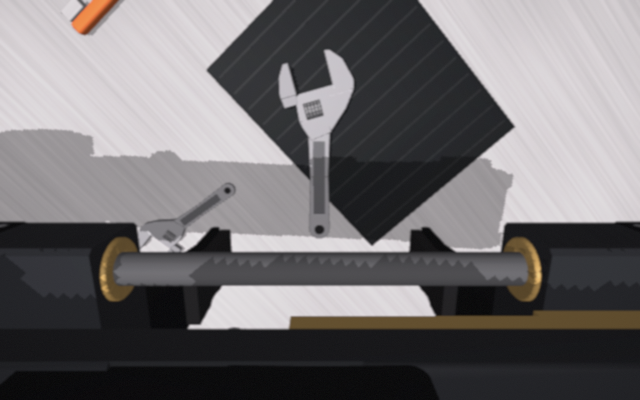

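The wrench head is at (315,95), the worm at (313,110), and the handle runs down to the end hole at (319,229); the handle is close to tool x. I'll take a second view, lower and shifted.

Emit:
carry_out([
  {"fingers": -1,"dx": 0,"dy": 0.8,"dz": 1,"rx": 0,"ry": 0,"rz": 0},
  {"fingers": -1,"dx": 0,"dy": 0.8,"dz": 0.8,"rx": 0,"ry": 0,"rz": 0},
  {"fingers": -1,"dx": 0,"dy": 0,"dz": 0,"rx": 0,"ry": 0,"rz": 0},
])

```text
time_s: 8.48
tool_pos: [0.4688, -0.3863, 0.1256]
tool_rot: [-179.8, 0.1, 49.3]
force: [-0.4, 0.0, 0.8]
grip_width: 0.087
```

Run:
```python
from h import *
snap("w5")
a=cv2.imread("pics/w4.png")[35:245,260:380]; b=cv2.imread("pics/w5.png")[0:245,180:340]
cv2.imwrite("pics/c4.png",cv2.resize(a,None,fx=2.8,fy=2.8,interpolation=cv2.INTER_CUBIC))
cv2.imwrite("pics/c5.png",cv2.resize(b,None,fx=2.4,fy=2.4,interpolation=cv2.INTER_CUBIC))
```

```text
w5 t 8.475 [ 0.4688 -0.3863  0.1256] [-1.7981e+02  6.0000e-02  4.9340e+01] F [-0.37  0.    0.83] 0.08696270268709476
```

View pics/c4.png

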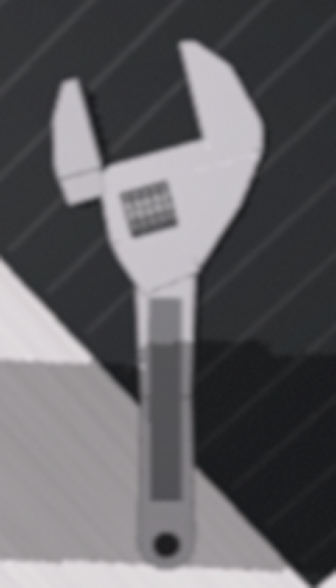

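View pics/c5.png

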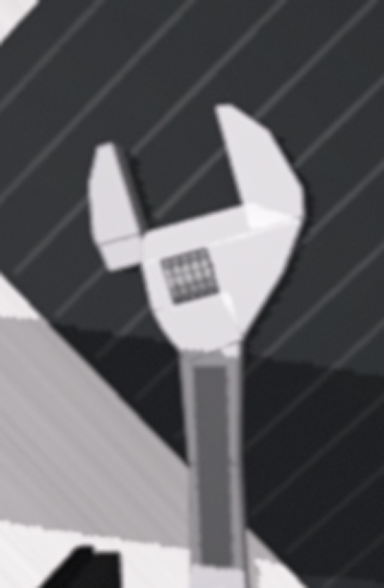

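Run:
```python
from h import *
d4,d5=ld("w4"),ld("w5")
f4=lambda x,y:(x/2.8+260,y/2.8+35)
f5=lambda x,y:(x/2.4+180,y/2.4)
pts={"worm":((149,209),(189,276)),"throat":((204,138),(246,206)),"fixtip":((183,42),(220,105)),"slot":((165,297),(211,366)),"movtip":((70,80),(104,144)),"movroot":((105,163),(143,235))}
X={}
for k,(a,b) in pts.items():
    x,r=tri([(d4,f4(*a)),(d5,f5(*b))]); X[k]=x; print(k,np.round(x,4),"res mm",np.round(np.array(r)*1e3,2),"onz4/5@.018",np.round(onz(d4,f4(*a),.018)[:2],4),np.round(onz(d5,f5(*b),.018)[:2],4))
# mean of planar casts at top z .018 (worm .021)
m=lambda k,z:(onz(d4,f4(*pts[k][0]),z)+onz(d5,f5(*pts[k][1]),z))/2
ang=lambda v:np.degrees(np.arctan2(v[1],v[0]))
print("fixed face dir",ang(m("fixtip",.018)-m("throat",.018)))
hole=onz(d4,f4(166,545),.017); slot=m("slot",.017)
print("hole",hole,"slot",slot,"handle dir yaw+165:",ang(hole-slot), "worm->hole",np.linalg.norm((hole-m("worm",.021))[:2]))
print("mat corners",[np.round(onz(d4,p,.004),3) for p in [(207,70),(513,127),(372,245)]])
# opening: distance moving jaw face to fixed face
import itertools
```

```text
worm [ 0.468  -0.3054  0.0208] res mm [0.02 0.02] onz4/5@.018 [ 0.4679 -0.3054] [ 0.4676 -0.3051]
throat [ 0.4987 -0.3     0.0134] res mm [0.27 0.27] onz4/5@.018 [ 0.4986 -0.2999] [ 0.4987 -0.3007]
fixtip [ 0.5138 -0.271   0.0178] res mm [0.2 0.2] onz4/5@.018 [ 0.5136 -0.2712] [ 0.5139 -0.2709]
slot [ 0.4514 -0.3333  0.0143] res mm [0.32 0.32] onz4/5@.018 [ 0.4517 -0.3327] [ 0.4519 -0.3336]
movtip [ 0.476  -0.2552  0.0217] res mm [0.07 0.07] onz4/5@.018 [ 0.4759 -0.2547] [ 0.4756 -0.2542]
movroot [ 0.4661 -0.2844  0.0222] res mm [0.96 0.96] onz4/5@.018 [ 0.4666 -0.2833] [ 0.4649 -0.2845]
fixed face dir 62.69460374548717
hole [ 0.38888683 -0.40541878  0.017     ] slot [ 0.4516972  -0.33317906  0.017     ] handle dir yaw+165: -131.00602353898262 worm->hole 0.1274940042538547
mat corners [array([ 0.412, -0.205,  0.004]), array([ 0.615, -0.457,  0.004]), array([ 0.419, -0.463,  0.004])]
```

The worm triangulates at z = 0.0208 (0.021 expected), and the throat corner agrees within 1 mm. So wrench yaw ≈ 63.8°, origin (0.493, −0.277) and handle point (0.4405, −0.3455). The mat centre is about (0.515, −0.332). I'm moving down to the handle.

Emit:
carry_out([
  {"fingers": -1,"dx": 0.2,"dy": -0.8,"dz": 0,"rx": 0,"ry": 0,"rz": 0},
  {"fingers": -1,"dx": 0.21,"dy": -0.8,"dz": 0.5,"rx": 0,"ry": 0,"rz": 0.02},
  {"fingers": -1,"dx": 0,"dy": 0,"dz": 1,"rx": 0,"ry": 0,"rz": 0},
  {"fingers": -1,"dx": 0,"dy": 0,"dz": 1,"rx": 0,"ry": 0,"rz": 0},
  {"fingers": -1,"dx": 0,"dy": 0,"dz": 0.7,"rx": 0,"ry": 0,"rz": 0},
  {"fingers": -1,"dx": 0,"dy": 0,"dz": 0,"rx": 0,"ry": 0,"rz": 0},
])

```text
time_s: 9.28
tool_pos: [0.4387, -0.3468, 0.0309]
tool_rot: [-179.9, -0.0, 49.0]
force: [0.2, 0.1, -0.3]
grip_width: 0.0871
```

Run:
```python
from h import *
snap("w6")
```

```text
w6 t 9.275 [ 0.4387 -0.3468  0.0309] [-1.799e+02 -1.000e-02  4.899e+01] F [ 0.2   0.11 -0.28] 0.08705027586853535
```

View pics/w6.png

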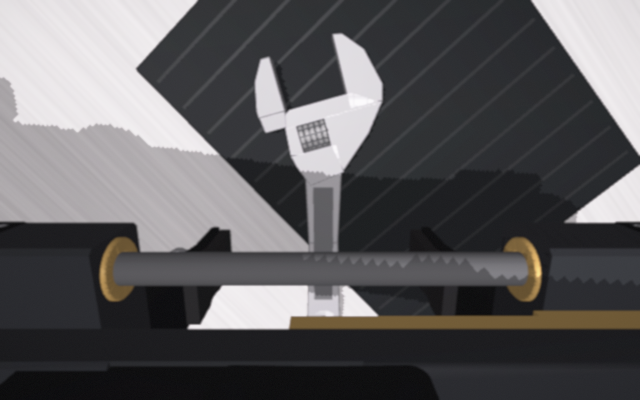

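The handle runs at column 323, on the fingers' centre line (320). I'm going down and closing.

Emit:
carry_out([
  {"fingers": -1,"dx": 0.07,"dy": 0,"dz": 0.8,"rx": 0,"ry": 0,"rz": 0},
  {"fingers": 1,"dx": 0,"dy": 0,"dz": 0,"rx": 0,"ry": 0,"rz": 0},
  {"fingers": 1,"dx": 0,"dy": 0,"dz": 0,"rx": 0,"ry": 0,"rz": 0},
  {"fingers": 1,"dx": 0,"dy": 0,"dz": 0,"rx": 0,"ry": 0,"rz": 0},
  {"fingers": 1,"dx": 0,"dy": 0,"dz": 0,"rx": 0,"ry": 0,"rz": 0},
  {"fingers": 1,"dx": 0,"dy": 0,"dz": 0,"rx": 0,"ry": 0,"rz": 0},
  {"fingers": 1,"dx": 0,"dy": 0,"dz": 0,"rx": 0,"ry": 0,"rz": 0},
], force=50)

```text
time_s: 10.2
tool_pos: [0.4405, -0.3462, 0.0074]
tool_rot: [180.0, -0.0, 49.0]
force: [-0.2, 1.5, -0.1]
grip_width: 0.0349
```

Emit:
carry_out([
  {"fingers": 1,"dx": 0,"dy": 0,"dz": 0,"rx": 0,"ry": 0,"rz": 0},
  {"fingers": 1,"dx": 0,"dy": 0,"dz": 0,"rx": 0,"ry": 0,"rz": 0},
  {"fingers": 1,"dx": 0,"dy": 0,"dz": 0,"rx": 0,"ry": 0,"rz": 0},
  {"fingers": 1,"dx": 0,"dy": 0,"dz": 0,"rx": 0,"ry": 0,"rz": 0},
])

```text
time_s: 10.7
tool_pos: [0.4404, -0.3462, 0.0073]
tool_rot: [180.0, -0.0, 49.0]
force: [-0.1, 0.3, -0.3]
grip_width: 0.0017
```

The grip width is 1.7 mm, so the fingers missed the handle. I'll look.

Run:
```python
from h import *
snap("w7"); snap("s7","scene");snap("t7","top")
s=cv2.imread("pics/s7.png")[180:330,130:330];t=cv2.imread("pics/t7.png")[160:300,330:480]
cv2.imwrite("pics/c7.png",np.hstack([cv2.resize(s,(400,300),interpolation=2),cv2.resize(t,(320,300),interpolation=2)]))
```

```text
w7 t 10.7 [ 0.4404 -0.3462  0.0073] [180.    -0.    48.95] F [-0.12  0.35 -0.26] 0.0016911463199060896
s7 t 10.75 [ 0.4404 -0.3462  0.0073] [180.    -0.    48.95] F [-0.61  0.58 -0.05] 0.0007006804720086916
t7 t 10.8 [ 0.4404 -0.3462  0.0073] [-180.     -0.     48.95] F [-0.54  0.09 -0.39] 0.0006966450330941921
```

View pics/w7.png

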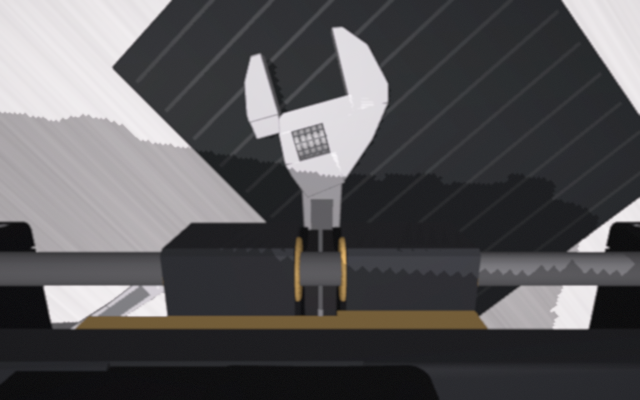

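View pics/c7.png

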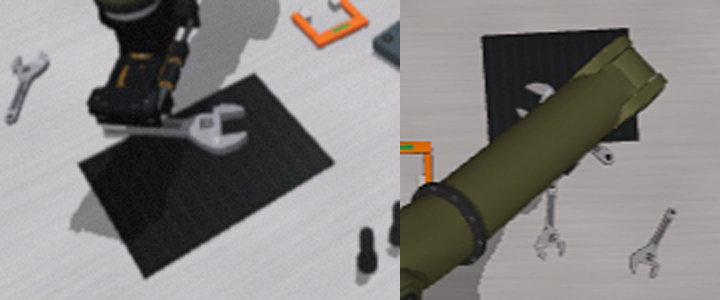

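Run:
```python
from h import *
d=ld("w7"); print("worm pred",proj(d,(.4679,-.3053,.021)),"throat",proj(d,(.4985,-.3003,.018)),"fixtip",proj(d,(.5138,-.271,.018)))
im=cv2.imread("pics/w7.png"); cv2.imwrite("pics/c8.png",cv2.resize(im[10:330,230:410],None,fx=1.8,fy=1.8,interpolation=2))
for n,p in [("tcp",d["pos"]),("handle",(.4405,-.3455,.017))]: print(n,proj(d,p),proj(ld("s7"),p))
s=cv2.imread("pics/s7.png"); cv2.imwrite("pics/c9.png",cv2.resize(s[160:280,150:270],None,fx=5,fy=5,interpolation=2))
```

```text
worm pred [310.98435927 142.37472075] throat [349.22330647  95.17194423] fixtip [334.90334152  27.40955386]
tcp [322.41164967 223.10870129] [214.70405941 244.13586085]
handle [321.80906356 227.4783834 ] [214.24465127 241.65031865]
```

View pics/c8.png

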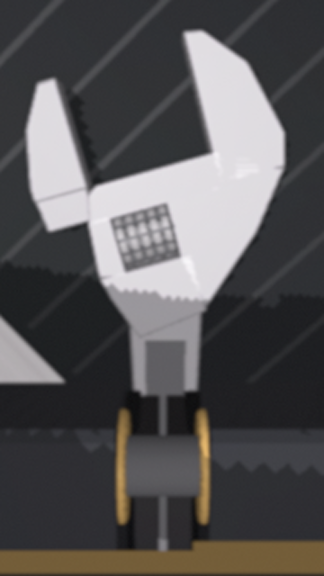

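View pics/c9.png

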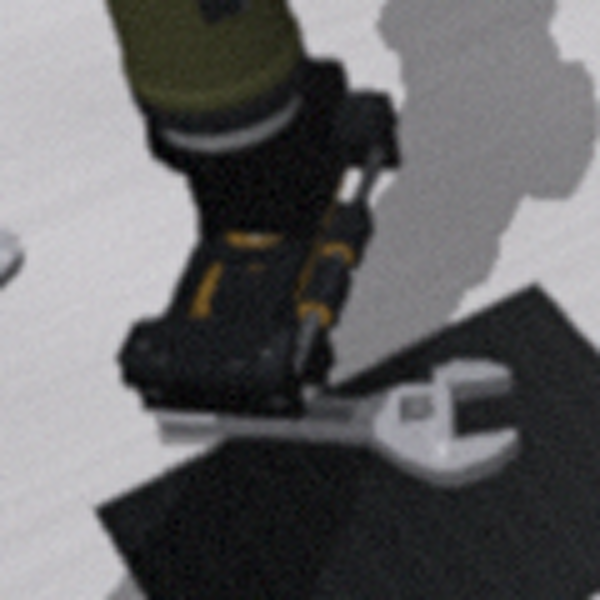

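Run:
```python
from h import *
d=ld("w7"); r=R.from_euler("xyz",d["rot"],degrees=True).as_matrix()
for z in (0,-.01,-.02,-.03,-.045,-.07):
    print(z,[np.round(proj(d,d["pos"]+r@np.array([x,y,z]))).tolist() for x,y in ((.0095,-.0125),(.0095,.0125),(0,0),(-.0095,0))])
```

```text
0 [[301.0, 208.0], [344.0, 208.0], [322.0, 223.0], [322.0, 238.0]]
-0.01 [[300.0, 213.0], [345.0, 213.0], [323.0, 229.0], [323.0, 244.0]]
-0.02 [[299.0, 218.0], [346.0, 218.0], [323.0, 235.0], [323.0, 251.0]]
-0.03 [[298.0, 224.0], [348.0, 224.0], [323.0, 241.0], [323.0, 259.0]]
-0.045 [[296.0, 234.0], [350.0, 234.0], [323.0, 253.0], [323.0, 272.0]]
-0.07 [[292.0, 256.0], [355.0, 256.0], [324.0, 278.0], [324.0, 299.0]]
```

Emit:
carry_out([
  {"fingers": 0.3,"dx": 0,"dy": 0,"dz": -0.6,"rx": 0,"ry": 0,"rz": 0},
  {"fingers": 0.3,"dx": 0,"dy": 0,"dz": -1,"rx": 0,"ry": 0,"rz": 0},
  {"fingers": 0.3,"dx": 0,"dy": 0,"dz": -1,"rx": 0,"ry": 0,"rz": 0},
])

```text
time_s: 11.22
tool_pos: [0.4405, -0.3466, 0.0873]
tool_rot: [180.0, -0.0, 48.9]
force: [-0.0, 0.5, -0.6]
grip_width: 0.0228
```

Run:
```python
from h import *
snap("w8"); snap("s8","scene")
s=cv2.imread("pics/s8.png")[140:260,150:270]
w=cv2.imread("pics/w8.png")[100:330,200:440]
cv2.imwrite("pics/c10.png",np.hstack([cv2.resize(s,(400,400),interpolation=2),cv2.resize(w,(400,400),interpolation=2)]))
```

```text
w8 t 11.225 [ 0.4405 -0.3466  0.0873] [ 1.7995e+02 -1.0000e-02  4.8920e+01] F [-0.04  0.54 -0.64] 0.02283541787823113
s8 t 11.275 [ 0.4427 -0.3485  0.0914] [ 1.796e+02 -1.100e-01  4.890e+01] F [ 0.89 -2.19  1.87] 0.025685951199633347
```

View pics/c10.png

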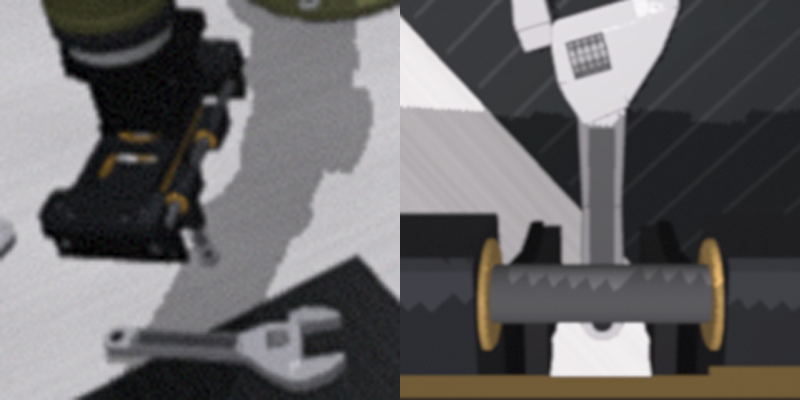

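Run:
```python
from h import *
d=ld("s8"); r=R.from_euler("xyz",d["rot"],degrees=True).as_matrix()
print("t",np.round(d["pos"],4))
s=cv2.imread("pics/s8.png"); s=cv2.resize(s[120:280,140:300],None,fx=4,fy=4,interpolation=2)
s=np.clip(s.astype(int)*2,0,255).astype(np.uint8)
P=lambda x,y,z:tuple(int(v) for v in (proj(d,d["pos"]+r@np.array([x,y,z]))-[140,120])*4)
for z in (0,-.02,-.04,-.07): cv2.circle(s,P(0,0,z),4,(0,0,255),1)
for y in(-.0875,.0875): cv2.circle(s,P(0,y/2+0,0),3,(0,255,0),1)
for x in(-.0375,.0375):
  for y in (-.095,.095): cv2.circle(s,P(x,y,-.07),3,(255,0,0),-1)
w=cv2.imread("pics/w8.png")[180:340,220:420]; w=np.clip(w.astype(int)*3,0,255).astype(np.uint8)
cv2.imwrite("pics/c11.png",s[:600]);cv2.imwrite("pics/c12.png",cv2.resize(w,None,fx=3.7,fy=3.7,interpolation=2))
```

```text
t [ 0.4427 -0.3485  0.0914]
```

View pics/c11.png

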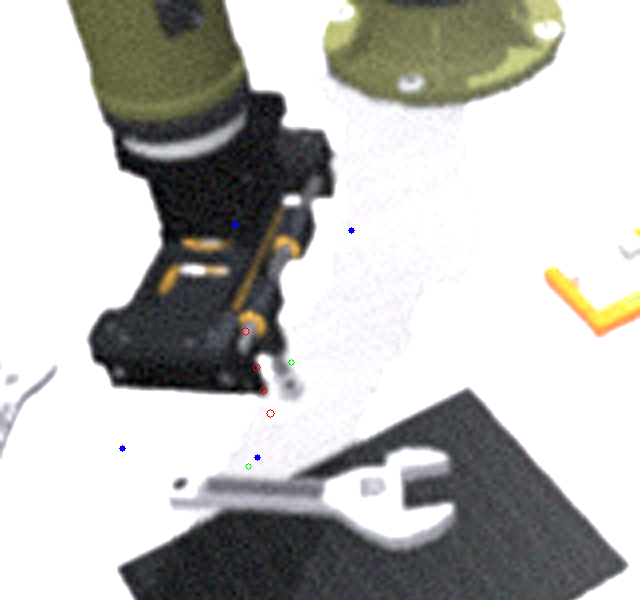

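View pics/c12.png

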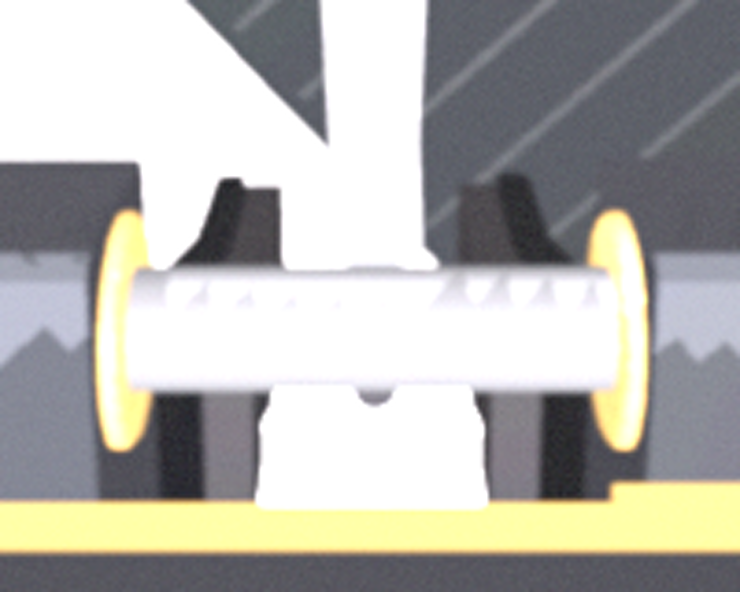

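In the wrist view the fingers' inner tips are 47.6 px apart at row 230 for a 22.8 mm opening. That puts the visible finger ends about 35–38 mm short of the stated TCP, which explains the empty grasp: the fingers closed above the handle. I'll check by lowering the half-open fingers astride the handle in small steps and watching the force.

Emit:
carry_out([
  {"fingers": 0,"dx": 0,"dy": 0,"dz": 1,"rx": 0,"ry": 0,"rz": 0},
  {"fingers": 0,"dx": 0,"dy": 0,"dz": 1,"rx": 0,"ry": 0,"rz": 0},
  {"fingers": 0,"dx": 0,"dy": 0,"dz": 0.6,"rx": 0,"ry": 0,"rz": 0},
  {"fingers": 0,"dx": 0,"dy": 0,"dz": 0.1,"rx": 0,"ry": 0,"rz": 0},
  {"fingers": 0,"dx": 0,"dy": 0,"dz": 0.07,"rx": 0,"ry": 0,"rz": 0},
  {"fingers": 0,"dx": 0,"dy": 0,"dz": 0,"rx": 0,"ry": 0,"rz": 0},
])

```text
time_s: 12.08
tool_pos: [0.4411, -0.3467, 0.0031]
tool_rot: [179.9, -0.0, 48.9]
force: [0.9, -0.5, 0.8]
grip_width: 0.0433
```

Emit:
carry_out([
  {"fingers": 0,"dx": 0,"dy": 0,"dz": 0.08,"rx": 0,"ry": 0,"rz": 0},
  {"fingers": 0,"dx": 0,"dy": 0,"dz": 0,"rx": 0,"ry": 0,"rz": 0},
])

```text
time_s: 12.32
tool_pos: [0.4406, -0.3462, 0.0]
tool_rot: [180.0, -0.0, 49.0]
force: [-0.9, 0.4, -0.1]
grip_width: 0.0435
```

The TCP reads z = 0.000, below the mat top at 0.004, with no contact force. So the real finger ends are above the stated TCP. I'll carry on down carefully.

Emit:
carry_out([
  {"fingers": 0,"dx": 0,"dy": 0,"dz": 0.15,"rx": 0,"ry": 0,"rz": 0},
  {"fingers": 0,"dx": 0,"dy": 0,"dz": 0.15,"rx": 0,"ry": 0,"rz": 0},
  {"fingers": 0,"dx": 0,"dy": 0,"dz": 0,"rx": 0,"ry": 0,"rz": 0},
])

```text
time_s: 12.7
tool_pos: [0.44, -0.3459, -0.0097]
tool_rot: [-179.9, 0.0, 49.0]
force: [0.5, 0.2, -0.2]
grip_width: 0.0436
```

Emit:
carry_out([
  {"fingers": 0,"dx": 0,"dy": 0,"dz": 0.15,"rx": 0,"ry": 0,"rz": 0},
  {"fingers": 0,"dx": 0,"dy": 0,"dz": 0.1,"rx": 0,"ry": 0,"rz": 0},
  {"fingers": 0,"dx": 0,"dy": 0,"dz": 0,"rx": 0,"ry": 0,"rz": 0},
])

```text
time_s: 13.08
tool_pos: [0.4402, -0.346, -0.017]
tool_rot: [-180.0, 0.0, 48.9]
force: [0.7, -0.0, -0.4]
grip_width: 0.0433
```

Run:
```python
from h import *
snap("w9"); snap("s9","scene")
s=cv2.imread("pics/s9.png")[160:280,150:270]; w=cv2.imread("pics/w9.png")[150:330,210:430]; w=np.clip(w.astype(int)*2,0,255).astype(np.uint8);s=np.clip(s.astype(int)*2,0,255).astype(np.uint8)
cv2.imwrite("pics/c13.png",np.hstack([cv2.resize(s,(360,360),interpolation=2),cv2.resize(w,(440,360),interpolation=2)]))
```

```text
w9 t 13.075 [ 0.4402 -0.346  -0.017 ] [-1.7997e+02  1.0000e-02  4.8950e+01] F [ 0.72 -0.02 -0.39] 0.04329504691494246
s9 t 13.125 [ 0.4403 -0.3462 -0.0168] [-179.98    0.     48.95] F [ 0.16 -0.21 -0.52] 0.042954669298879596
```

View pics/c13.png

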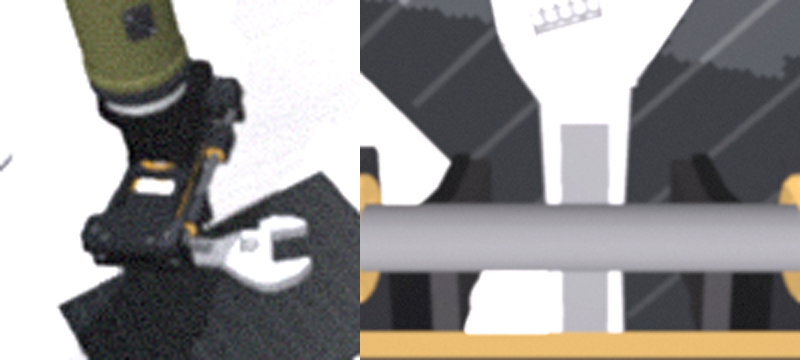

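Emit:
carry_out([
  {"fingers": 0,"dx": 0,"dy": 0,"dz": 0.15,"rx": 0,"ry": 0,"rz": 0},
  {"fingers": 0,"dx": 0,"dy": 0,"dz": 0.1,"rx": 0,"ry": 0,"rz": 0},
  {"fingers": 0,"dx": 0,"dy": 0,"dz": 0,"rx": 0,"ry": 0,"rz": 0},
])

```text
time_s: 13.55
tool_pos: [0.4402, -0.346, -0.0245]
tool_rot: [-180.0, 0.0, 48.9]
force: [0.0, -0.3, 0.0]
grip_width: 0.0438
```

Emit:
carry_out([
  {"fingers": 0,"dx": 0,"dy": 0,"dz": 0.1,"rx": 0,"ry": 0,"rz": 0},
  {"fingers": 0,"dx": 0,"dy": 0,"dz": 0,"rx": 0,"ry": 0,"rz": 0},
])

```text
time_s: 13.8
tool_pos: [0.4403, -0.3461, -0.0274]
tool_rot: [-180.0, 0.0, 49.0]
force: [-0.7, 0.1, -0.1]
grip_width: 0.0436
```

Emit:
carry_out([
  {"fingers": 0,"dx": 0,"dy": 0,"dz": 0.1,"rx": 0,"ry": 0,"rz": 0},
  {"fingers": 0,"dx": 0,"dy": 0,"dz": 0,"rx": 0,"ry": 0,"rz": 0},
])

```text
time_s: 14.05
tool_pos: [0.4403, -0.3461, -0.0304]
tool_rot: [-180.0, 0.0, 49.0]
force: [0.2, 0.5, -0.7]
grip_width: 0.0439
```

Emit:
carry_out([
  {"fingers": 0,"dx": 0,"dy": 0,"dz": 0.07,"rx": 0,"ry": 0,"rz": 0},
  {"fingers": 0,"dx": 0,"dy": 0,"dz": 0,"rx": 0,"ry": 0,"rz": 0},
])

```text
time_s: 14.3
tool_pos: [0.4403, -0.3461, -0.0324]
tool_rot: [-180.0, -0.0, 49.0]
force: [0.7, -0.1, -0.7]
grip_width: 0.0434
```

Emit:
carry_out([
  {"fingers": 0,"dx": 0,"dy": 0,"dz": 0.07,"rx": 0,"ry": 0,"rz": 0},
  {"fingers": 0,"dx": 0,"dy": 0,"dz": 0,"rx": 0,"ry": 0,"rz": 0},
])

```text
time_s: 14.55
tool_pos: [0.4406, -0.3463, -0.0337]
tool_rot: [180.0, -0.0, 48.9]
force: [-1.4, 1.5, 5.0]
grip_width: 0.0436
```

Contact with the mat comes at TCP z = −0.034 (5 N, mat top 0.004). So the real finger ends sit about 37.5 mm behind the stated TCP, matching the picture estimate. I'm raising 2.5 mm and gripping.

Emit:
carry_out([
  {"fingers": 0,"dx": 0,"dy": 0,"dz": -0.09,"rx": 0,"ry": 0,"rz": 0},
  {"fingers": 1,"dx": 0,"dy": 0,"dz": 0,"rx": 0,"ry": 0,"rz": 0},
  {"fingers": 1,"dx": 0,"dy": 0,"dz": 0,"rx": 0,"ry": 0,"rz": 0},
  {"fingers": 1,"dx": 0,"dy": 0,"dz": 0,"rx": 0,"ry": 0,"rz": 0},
  {"fingers": 1,"dx": 0,"dy": 0,"dz": 0,"rx": 0,"ry": 0,"rz": 0},
  {"fingers": 1,"dx": 0,"dy": 0,"dz": 0,"rx": 0,"ry": 0,"rz": 0},
], force=50)

```text
time_s: 15.3
tool_pos: [0.4406, -0.3464, -0.0317]
tool_rot: [180.0, 0.0, 48.9]
force: [1.1, -0.9, -0.5]
grip_width: 0.019
```

Gripped at 19 mm on the 20 mm handle. I'm lifting.

Emit:
carry_out([
  {"fingers": 1,"dx": 0,"dy": 0,"dz": -0.3,"rx": 0,"ry": 0,"rz": 0},
  {"fingers": 1,"dx": 0,"dy": 0,"dz": -0.7,"rx": 0,"ry": 0,"rz": 0},
  {"fingers": 1,"dx": 0,"dy": 0,"dz": -1,"rx": 0,"ry": 0,"rz": 0},
  {"fingers": 1,"dx": 0,"dy": 0,"dz": -1,"rx": 0,"ry": 0,"rz": 0},
  {"fingers": 1,"dx": 0,"dy": 0,"dz": -0.7,"rx": 0,"ry": 0,"rz": 0},
  {"fingers": 1,"dx": 0,"dy": 0,"dz": 0,"rx": 0,"ry": 0,"rz": 0},
])

```text
time_s: 16.05
tool_pos: [0.4417, -0.3472, 0.0819]
tool_rot: [179.8, -0.1, 48.9]
force: [-0.3, -0.3, -4.7]
grip_width: 0.0196
```

Run:
```python
from h import *
snap("w10"); snap("s10","scene")
s=cv2.imread("pics/s10.png")[130:280,130:330]; w=cv2.imread("pics/w10.png")
cv2.imwrite("pics/c14.png",np.hstack([cv2.resize(s,(400,300),interpolation=2),w[:300,150:520]]))
```

```text
w10 t 16.05 [ 0.4417 -0.3472  0.0819] [ 1.7976e+02 -1.0000e-01  4.8940e+01] F [-0.28 -0.32 -4.73] 0.01960071738562286
s10 t 16.1 [ 0.4408 -0.3463  0.0803] [ 1.7991e+02 -7.0000e-02  4.8960e+01] F [ 0.39  1.36 -4.04] 0.019291732123481897
```

View pics/c14.png

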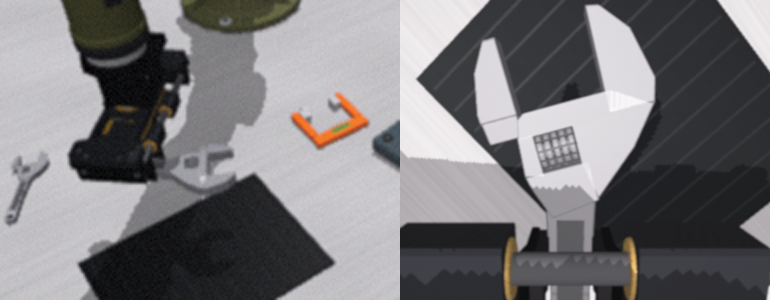

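Run:
```python
from h import *
d=ld("w10"); off=d["pos"]-np.array([.4405,-.3462,-.0317])
rt=R.from_euler("z",d["rot"][2]-48.93,degrees=True)
for n,p in dict(worm=(.4679,-.3053,.021),throat=(.4985,-.3003,.018),fixtip=(.5138,-.271,.018),movtip=(.476,-.2545,.018)).items(): print(n,proj(d,np.array(p)+off))
im=cv2.imread("pics/w10.png")[0:230,200:430]; cv2.imwrite("pics/c15.png",cv2.resize(im,None,fx=2.6,fy=2.6,interpolation=2))
```

```text
worm [309.05556585 150.82871847]
throat [357.18535591  91.47218272]
fixtip [339.36264906   4.86367411]
movtip [239.38323043  39.31712139]
```

View pics/c15.png

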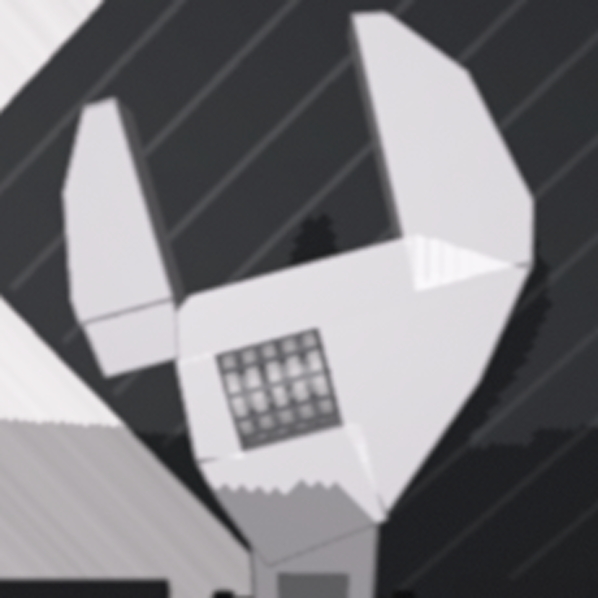

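The picks match the rigid prediction within 1–3 px, so there is no tilt and the handle is seated square in the pads. Rotating, then carrying over to the nut.

Emit:
carry_out([
  {"fingers": 1,"dx": 0,"dy": 0,"dz": 0,"rx": 0,"ry": 0,"rz": -0.913},
  {"fingers": 1,"dx": 0,"dy": 0,"dz": 0,"rx": 0,"ry": 0,"rz": -0.913},
  {"fingers": 1,"dx": 0,"dy": 0,"dz": 0,"rx": 0,"ry": 0,"rz": -0.913},
  {"fingers": 1,"dx": 0,"dy": 0,"dz": 0,"rx": 0,"ry": 0,"rz": -0.913},
  {"fingers": 1,"dx": 0,"dy": 0,"dz": 0,"rx": 0,"ry": 0,"rz": -0.913},
  {"fingers": 1,"dx": 0,"dy": 0,"dz": 0,"rx": 0,"ry": 0,"rz": -0.913},
  {"fingers": 1,"dx": 0,"dy": 0,"dz": 0,"rx": 0,"ry": 0,"rz": -0.913},
  {"fingers": 1,"dx": 0,"dy": 0,"dz": 0,"rx": 0,"ry": 0,"rz": -0.914},
])

```text
time_s: 17.15
tool_pos: [0.4394, -0.3456, 0.0779]
tool_rot: [-179.9, -0.1, 122.3]
force: [-0.6, 1.0, -4.0]
grip_width: 0.0193
```

Emit:
carry_out([
  {"fingers": 1,"dx": 0.575,"dy": 0.877,"dz": 0,"rx": 0,"ry": 0,"rz": 0},
  {"fingers": 1,"dx": 0.575,"dy": 0.877,"dz": 0,"rx": 0,"ry": 0,"rz": 0},
  {"fingers": 1,"dx": 0.575,"dy": 0.877,"dz": 0,"rx": 0,"ry": 0,"rz": 0},
  {"fingers": 1,"dx": 0.575,"dy": 0.877,"dz": 0,"rx": 0,"ry": 0,"rz": 0},
  {"fingers": 1,"dx": 0.575,"dy": 0.877,"dz": 0,"rx": 0,"ry": 0,"rz": 0},
  {"fingers": 1,"dx": 0.575,"dy": 0.877,"dz": 0,"rx": 0,"ry": 0,"rz": 0},
  {"fingers": 1,"dx": 0.575,"dy": 0.877,"dz": 0,"rx": 0,"ry": 0,"rz": 0},
  {"fingers": 1,"dx": 0.575,"dy": 0.877,"dz": 0,"rx": 0,"ry": 0,"rz": 0},
  {"fingers": 1,"dx": 0.575,"dy": 0.877,"dz": 0,"rx": 0,"ry": 0,"rz": 0},
  {"fingers": 1,"dx": 0.575,"dy": 0.877,"dz": 0,"rx": 0,"ry": 0,"rz": 0},
  {"fingers": 1,"dx": 0.575,"dy": 0.877,"dz": 0,"rx": 0,"ry": 0,"rz": 0},
  {"fingers": 1,"dx": 0.575,"dy": 0.877,"dz": 0,"rx": 0,"ry": 0,"rz": 0},
])

```text
time_s: 18.65
tool_pos: [0.5976, -0.0026, 0.0777]
tool_rot: [-179.8, -0.1, 122.0]
force: [1.1, -0.3, -4.0]
grip_width: 0.0192
```

Emit:
carry_out([
  {"fingers": 1,"dx": 0,"dy": 0,"dz": 0,"rx": 0,"ry": 0,"rz": 0},
  {"fingers": 1,"dx": 0,"dy": 0,"dz": 0.5,"rx": 0,"ry": 0,"rz": 0},
  {"fingers": 1,"dx": 0,"dy": 0,"dz": 0.5,"rx": 0,"ry": 0,"rz": 0},
  {"fingers": 1,"dx": 0,"dy": 0,"dz": 0,"rx": 0,"ry": 0,"rz": 0},
])

```text
time_s: 19.15
tool_pos: [0.5961, -0.0044, 0.0468]
tool_rot: [-179.7, -0.1, 121.9]
force: [-0.5, -0.2, -4.6]
grip_width: 0.0192
```

Run:
```python
from h import *
snap("w11")
im=cv2.imread("pics/w11.png")[0:230,200:430]; cv2.imwrite("pics/c16.png",cv2.resize(im,None,fx=2.6,fy=2.6,interpolation=2))
```

```text
w11 t 19.15 [ 0.5961 -0.0044  0.0468] [-1.7975e+02 -1.1000e-01  1.2191e+02] F [-0.52 -0.22 -4.58] 0.01923860071292472
```

View pics/c16.png

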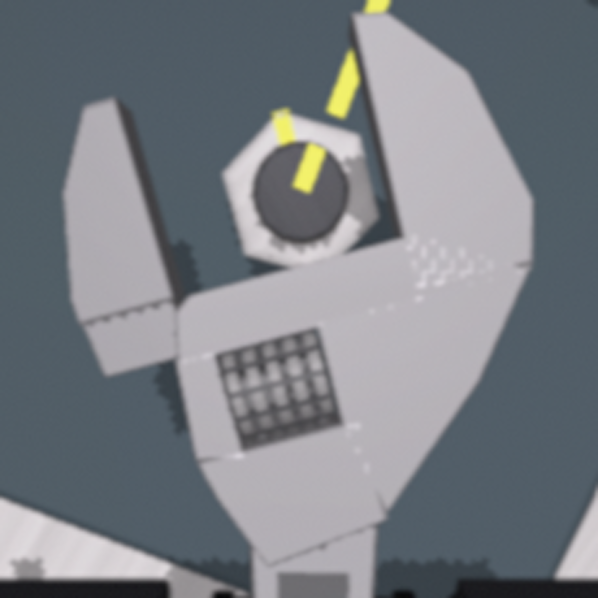

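The nut sits well aligned in yaw between the jaws: hexagon at crop (300,190), i.e. pixel (315,73). Next I work out the offset of the nut in the wrench frame.

Run:
```python
from h import *
d=ld("w11"); f=lambda x,y:(x/2.6+200,y/2.6)
# hex corners in crop (top face)
hx=[(278,112),(362,138),(378,216),(312,266),(246,250),(223,172)]
P=np.array([onz(d,f(*p),.040) for p in hx]); C=P.mean(0); print("nut C",C, "r",np.hypot(*(P-C)[:,:2].T), "ang%60",np.degrees(np.arctan2(*(P-C)[:,1::-1].T))%60)
# wrench face line at z: bottom edge/top edge of fixed jaw, throat; top at TCP+.0357+.014
zt=d["pos"][2]+.0357+.014
th=onz(d,f(403,237),zt); ft=onz(d,f(355,13),zt); mt=onz(d,f(117,99),zt); mr=onz(d,f(172,297),zt)
u=(ft-th)[:2]; yaw=np.degrees(np.arctan2(u[1],u[0])); print("face yaw",yaw,"mov face yaw",np.degrees(np.arctan2(*(mt-mr)[1::-1])))
Rw=R.from_euler("z",137 if 0 else 136.9,degrees=True).as_matrix()[:2,:2]
org=th[:2]-Rw@np.array([-.019,-.015]); 
w=onz(d,(280/2.6+200,388/2.6),zt+.003); org2=w[:2]-Rw@np.array([-.0365,.010])
o3=d["pos"][:2]-Rw@np.array([-.0852,.0169])
for o in(org,org2,o3): print("origin",o,"nut in wrench (mm)",Rw.T@(np.array([.5477,.0671])-o)*1e3,Rw.T@(C[:2]-o)*1e3)
print("mov face y",(Rw.T@(mr[:2]-org)).round(4),(Rw.T@(mt[:2]-org)).round(4))
```

```text
nut C [0.5478722  0.06692286 0.04      ] r [0.01674106 0.01715227 0.01742765 0.01526796 0.01654505 0.01687055] ang%60 [17.54805069 11.85389442 16.36452942 11.72596367 16.85977909 17.24803135]
face yaw 135.78752789074727 mov face yaw 135.85975537165027
origin [0.544458   0.06806215] nut in wrench (mm) [-3.02459943 -1.51264735] [-3.27136777 -1.50096422]
origin [0.54460443 0.06820351] nut in wrench (mm) [-3.01426993 -1.30938437] [-3.26103828 -1.29770125]
origin [0.54544034 0.06615894] nut in wrench (mm) [-1.00691468 -2.23109171] [-1.25368302 -2.21940859]
mov face y [-0.0184  0.0228] [0.0118 0.0222]
```

Emit:
carry_out([
  {"fingers": 1,"dx": -0.135,"dy": 0.167,"dz": 0.5,"rx": 0,"ry": 0,"rz": 0},
  {"fingers": 1,"dx": 0,"dy": 0,"dz": 0.4,"rx": 0,"ry": 0,"rz": 0},
  {"fingers": 1,"dx": 0,"dy": 0,"dz": 0,"rx": 0,"ry": 0,"rz": 0},
])

```text
time_s: 19.58
tool_pos: [0.6035, -0.0042, 0.0206]
tool_rot: [-179.8, -0.1, 122.0]
force: [0.0, 1.0, -4.5]
grip_width: 0.0193
```

Run:
```python
from h import *
snap("w12")
im=cv2.imread("pics/w12.png")[0:230,200:430]; cv2.imwrite("pics/c17.png",cv2.resize(im,None,fx=2.6,fy=2.6,interpolation=2))
```

```text
w12 t 19.575 [ 0.6035 -0.0042  0.0206] [-1.7983e+02 -8.0000e-02  1.2200e+02] F [ 0.04  0.99 -4.52] 0.019313213075662895
```

View pics/c17.png

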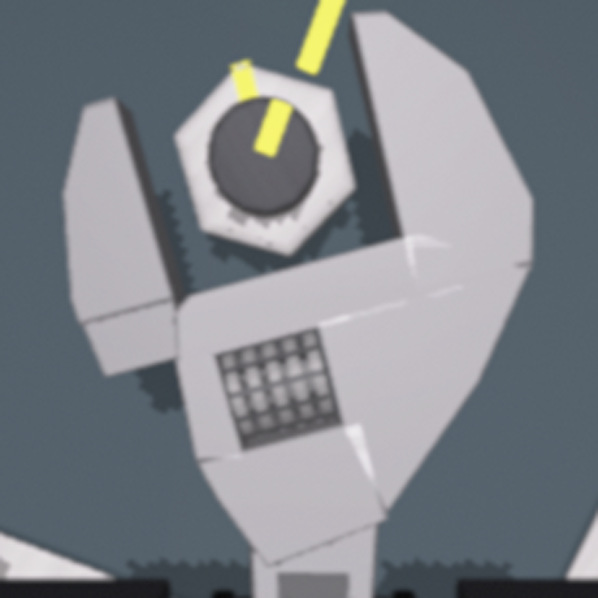

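Run:
```python
from h import *
d=ld("w12"); f=lambda x,y:(x/2.6+200,y/2.6)
hx=[(240,66),(333,92),(355,186),(290,255),(203,229),(175,132)]
P=np.array([onz(d,f(*p),.040) for p in hx]); C=P.mean(0); print("nut C",C, "r",np.hypot(*(P-C)[:,:2].T))
Rw=R.from_euler("z",d["rot"][2]+15,degrees=True).as_matrix()[:2,:2]
for zt in (d["pos"][2]+.0357+.014,):
  for nm,p,q in [("throat",(403,237),(-.019,-.015)),("fixtip",(355,13),None),("worm",(280,388),(-.0365,.010))]:
    if q is None: continue
    w=onz(d,f(*p),zt+(.003 if nm=="worm" else 0)); o=w[:2]-Rw@np.array(q); print(nm,o,"nut in wrench mm",Rw.T@(C[:2]-o)*1e3,Rw.T@(np.array([.5477,.0671])-o)*1e3)
o=d["pos"][:2]-Rw@np.array([-.0852,.0169]); print("rigid",Rw.T@(np.array([.5477,.0671])-o)*1e3)
```

```text
nut C [0.54844806 0.0666938  0.04      ] r [0.01682212 0.01710756 0.01709361 0.01729106 0.01699776 0.01743086]
throat [0.55162272 0.06816473] nut in wrench mm [1.31850514 3.24093864] [2.1426217  3.45406922]
worm [0.55175955 0.06831154] nut in wrench mm [1.31844636 3.44162114] [2.14256292 3.65475172]
rigid [4.19931368 2.78621044]
```

The nut is at about (+1.5, +3.3) mm in the wrench frame, well between the jaws, with about 3 mm clear all round. Lowering onto the base.

Emit:
carry_out([
  {"fingers": 1,"dx": 0,"dy": 0,"dz": 0.5,"rx": 0,"ry": 0,"rz": 0},
  {"fingers": 1,"dx": 0,"dy": 0,"dz": 0.4,"rx": 0,"ry": 0,"rz": 0},
  {"fingers": 1,"dx": 0,"dy": 0,"dz": 0,"rx": 0,"ry": 0,"rz": 0},
])

```text
time_s: 20.0
tool_pos: [0.6034, -0.0041, -0.0063]
tool_rot: [-179.8, -0.1, 122.0]
force: [-0.4, 0.1, -4.0]
grip_width: 0.0193
```

Emit:
carry_out([
  {"fingers": 1,"dx": 0,"dy": 0,"dz": 0.1,"rx": 0,"ry": 0,"rz": 0},
  {"fingers": 1,"dx": 0,"dy": 0,"dz": 0,"rx": 0,"ry": 0,"rz": 0},
])

```text
time_s: 20.25
tool_pos: [0.605, -0.0041, -0.0075]
tool_rot: [180.0, 0.0, 122.0]
force: [0.2, 0.8, -3.5]
grip_width: 0.0193
```

Emit:
carry_out([
  {"fingers": 1,"dx": 0,"dy": 0,"dz": 0.07,"rx": 0,"ry": 0,"rz": 0},
  {"fingers": 1,"dx": 0,"dy": 0,"dz": 0,"rx": 0,"ry": 0,"rz": 0},
])

```text
time_s: 20.5
tool_pos: [0.6049, -0.0041, -0.0097]
tool_rot: [180.0, -0.0, 122.0]
force: [0.0, 0.8, -4.4]
grip_width: 0.0189
```

Run:
```python
from h import *
snap("w13")
im=cv2.imread("pics/w13.png")[0:230,200:430]; cv2.imwrite("pics/c18.png",cv2.resize(im,None,fx=2.6,fy=2.6,interpolation=2))
```

```text
w13 t 20.5 [ 0.6049 -0.0041 -0.0097] [179.99  -0.   122.  ] F [ 0.02  0.77 -4.4 ] 0.018918197294488317
```

View pics/c18.png

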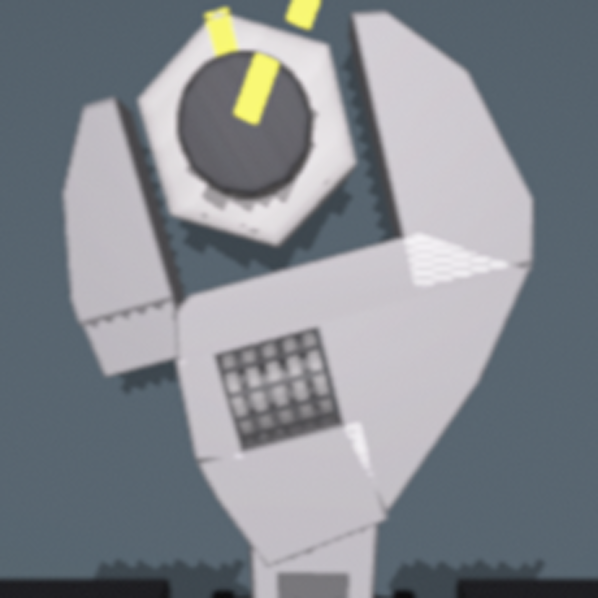

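Run:
```python
from h import *
d=ld("w13"); f=lambda x,y:(x/2.6+200,y/2.6)
hx=[(222,12),(328,43),(356,160),(278,244),(168,212),(139,100)]
P=np.array([onz(d,f(*p),.040) for p in hx]); C=P.mean(0); print("nut C",C, "r",np.hypot(*(P-C)[:,:2].T))
Rw=R.from_euler("z",d["rot"][2]+15,degrees=True).as_matrix()[:2,:2]
zt=d["pos"][2]+.0357+.014
for nm,p,q in [("throat",(403,237),(-.019,-.015)),("worm",(280,388),(-.0365,.010))]:
    w=onz(d,f(*p),zt+(.003 if nm=="worm" else 0)); o=w[:2]-Rw@np.array(q); print(nm,o,"nut in wrench mm",Rw.T@(C[:2]-o)*1e3)
```

```text
nut C [0.54833458 0.06680312 0.04      ] r [0.01680097 0.01718325 0.01703365 0.0172599  0.01745026 0.01708669]
throat [0.55285591 0.06824014] nut in wrench mm [2.32687688 4.13437518]
worm [0.55298322 0.06839919] nut in wrench mm [2.31152732 4.3375224 ]
```

Emit:
carry_out([
  {"fingers": 1,"dx": 0,"dy": -0.078,"dz": 0.04,"rx": 0,"ry": 0,"rz": 0},
  {"fingers": 1,"dx": 0,"dy": 0,"dz": 0.05,"rx": 0,"ry": 0,"rz": 0},
  {"fingers": 1,"dx": 0,"dy": 0,"dz": 0,"rx": 0,"ry": 0,"rz": 0},
])

```text
time_s: 20.92
tool_pos: [0.6027, -0.0057, -0.0119]
tool_rot: [-180.0, -0.0, 122.0]
force: [-3.0, -0.6, 1.4]
grip_width: 0.0195
```

In contact: the force went from −4.4 to +1.4 N. Releasing, rising, and checking how it lies.

Emit:
carry_out([
  {"fingers": 0.2,"dx": 0,"dy": 0,"dz": 0,"rx": 0,"ry": 0,"rz": 0},
  {"fingers": 0.2,"dx": 0,"dy": 0,"dz": 0,"rx": 0,"ry": 0,"rz": 0},
  {"fingers": 0.2,"dx": 0,"dy": 0,"dz": 0,"rx": 0,"ry": 0,"rz": 0},
  {"fingers": 0.2,"dx": 0,"dy": 0,"dz": -0.3,"rx": 0,"ry": 0,"rz": 0},
  {"fingers": 0.2,"dx": 0,"dy": 0,"dz": -1,"rx": 0,"ry": 0,"rz": 0},
  {"fingers": 1,"dx": 0,"dy": 0,"dz": -0.7,"rx": 0,"ry": 0,"rz": -0.5},
  {"fingers": 1,"dx": 0,"dy": 0,"dz": 0,"rx": 0,"ry": 0,"rz": -1},
  {"fingers": 1,"dx": 0,"dy": 0,"dz": 0,"rx": 0,"ry": 0,"rz": 0},
])

```text
time_s: 21.92
tool_pos: [0.6033, -0.0053, 0.0485]
tool_rot: [179.9, 0.0, 136.9]
force: [-0.1, -0.1, -0.9]
grip_width: 0.0127
```

Run:
```python
from h import *
snap("w14")
im=cv2.imread("pics/w14.png")[0:240,180:460]; cv2.imwrite("pics/c19.png",cv2.resize(im,None,fx=2.5,fy=2.5,interpolation=2))
```

```text
w14 t 21.925 [ 0.6033 -0.0053  0.0485] [1.7993e+02 3.0000e-02 1.3689e+02] F [-0.06 -0.14 -0.89] 0.012682991647174808
```

View pics/c19.png

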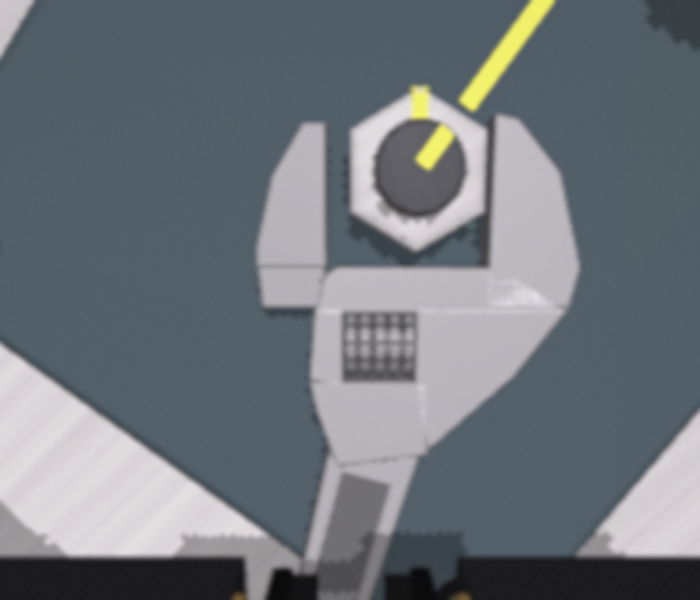

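The wrench lies flat over the nut, its axis vertical in the image at tool yaw 137°. The nut sits next to the fixed jaw and the moving jaw still has a gap. The worm is at crop (380,346), i.e. pixel (332,138).

Run:
```python
from h import *
d=ld("w14"); r=R.from_euler("xyz",d["rot"],degrees=True).as_matrix()
w=onz(d,(332,138.4),.041); print("worm",w,"tool frame mm",(r.T@(w-d["pos"])*1e3).round(1))
f=lambda x,y:(x/2.5+180,y/2.5)
for n,p,z in [("nut",(419,170),.04),("throatR",(489,268),.038),("fixface",(489,125),.038),("movface",(326,125),.038),("nutL",(350,170),.04),("nutR",(486,170),.04)]:
    q=onz(d,f(*p),z); print(n,(r.T@(q-d["pos"])*1e3).round(1)[:2],q.round(4))
```

```text
worm [0.57082088 0.03433104 0.041     ] tool frame mm [50.8  6.7  7.4]
nut [89.6 15.1] [0.5483 0.067  0.04  ]
throatR [68.4 31.9] [0.5752 0.0647 0.038 ]
fixface [99.2 30.7] [0.5519 0.0849 0.038 ]
movface [99.2 -5.6] [0.5271 0.0584 0.038 ]
nutL [89.6 -0.3] [0.5378 0.0557 0.04  ]
nutR [89.6 30.1] [0.5585 0.0779 0.04  ]
```

Opening ≈ 37 mm, so about 7 mm to close, roughly 55 mm of drag in strokes. I'm going to just behind the worm with closed fingers.

Emit:
carry_out([
  {"fingers": 1,"dx": 0.73,"dy": 0.11,"dz": 0,"rx": 0,"ry": 0,"rz": 0},
  {"fingers": 1,"dx": 0.73,"dy": 0.11,"dz": 0.6,"rx": 0,"ry": 0,"rz": 0},
  {"fingers": 1,"dx": 0,"dy": 0,"dz": 0.6,"rx": 0,"ry": 0,"rz": 0},
  {"fingers": 1,"dx": 0,"dy": 0,"dz": 0,"rx": 0,"ry": 0,"rz": 0},
])

```text
time_s: 22.48
tool_pos: [0.5742, 0.0283, 0.0098]
tool_rot: [-179.8, -0.1, 136.9]
force: [-0.1, -0.3, -0.1]
grip_width: 0.0007
```

Run:
```python
from h import *
snap("w15")
im=cv2.imread("pics/w15.png")[0:330,160:480]; cv2.imwrite("pics/c20.png",cv2.resize(np.clip(im.astype(int)*2,0,255).astype(np.uint8),None,fx=1.8,fy=1.8,interpolation=2))
```

```text
w15 t 22.475 [0.5742 0.0283 0.0098] [-1.7982e+02 -7.0000e-02  1.3691e+02] F [-0.14 -0.34 -0.06] 0.000702207790870015
```

View pics/c20.png

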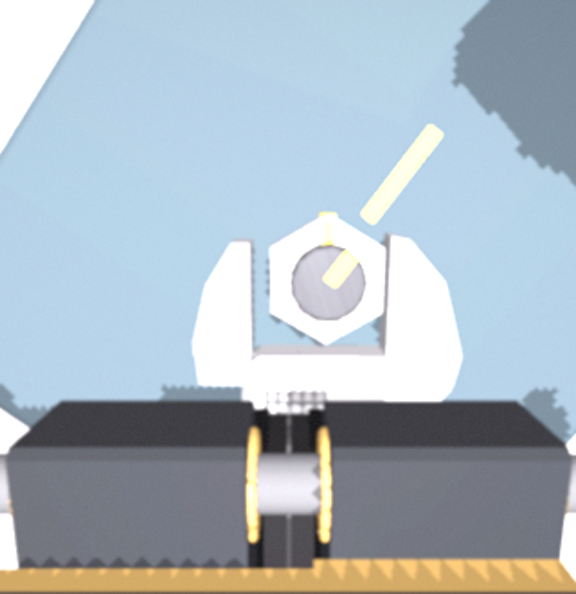

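Emit:
carry_out([
  {"fingers": 1,"dx": 0,"dy": 0,"dz": 0.2,"rx": 0,"ry": 0,"rz": 0},
  {"fingers": 1,"dx": 0,"dy": 0,"dz": 0.05,"rx": 0,"ry": 0,"rz": 0},
  {"fingers": 1,"dx": 0,"dy": 0,"dz": 0,"rx": 0,"ry": 0,"rz": 0},
])

```text
time_s: 22.9
tool_pos: [0.5755, 0.029, 0.0041]
tool_rot: [180.0, 0.0, 137.0]
force: [0.1, -0.4, -0.3]
grip_width: 0.0007
```

Emit:
carry_out([
  {"fingers": 1,"dx": 0,"dy": 0,"dz": 0.07,"rx": 0,"ry": 0,"rz": 0},
  {"fingers": 1,"dx": 0,"dy": 0,"dz": 0,"rx": 0,"ry": 0,"rz": 0},
])

```text
time_s: 23.15
tool_pos: [0.5756, 0.0295, 0.003]
tool_rot: [180.0, -0.0, 137.0]
force: [-1.7, -0.1, 6.2]
grip_width: 0.0003
```

Contact on the worm at 6 N. Adding about 1.3 mm of press, then dragging towards the mouth.

Emit:
carry_out([
  {"fingers": 1,"dx": 0,"dy": 0,"dz": 0.045,"rx": 0,"ry": 0,"rz": 0},
  {"fingers": 1,"dx": 0,"dy": 0,"dz": 0,"rx": 0,"ry": 0,"rz": 0},
])

```text
time_s: 23.4
tool_pos: [0.5757, 0.0295, 0.0028]
tool_rot: [179.9, -0.0, 137.0]
force: [-4.7, 0.1, 12.4]
grip_width: 0.0004
```

Emit:
carry_out([
  {"fingers": 1,"dx": 0.12,"dy": 0,"dz": 0,"rx": 0,"ry": 0,"rz": 0},
  {"fingers": 1,"dx": 0.12,"dy": 0,"dz": 0,"rx": 0,"ry": 0,"rz": 0},
])

```text
time_s: 23.65
tool_pos: [0.5734, 0.0318, 0.003]
tool_rot: [179.8, 0.4, 136.9]
force: [1.7, -4.1, 6.8]
grip_width: 0.0003
```

Emit:
carry_out([
  {"fingers": 1,"dx": 0.12,"dy": 0,"dz": 0,"rx": 0,"ry": 0,"rz": 0},
  {"fingers": 1,"dx": 0.12,"dy": 0,"dz": 0,"rx": 0,"ry": 0,"rz": 0},
])

```text
time_s: 23.9
tool_pos: [0.5682, 0.0366, 0.003]
tool_rot: [179.8, 0.4, 136.9]
force: [2.4, -4.9, 7.0]
grip_width: 0.0008
```

Run:
```python
from h import *
snap("w16")
im=cv2.imread("pics/w16.png")[0:330,160:480]; cv2.imwrite("pics/c21.png",cv2.resize(np.clip(im.astype(int)*1.3,0,255).astype(np.uint8),None,fx=1.8,fy=1.8,interpolation=2))
```

```text
w16 t 23.9 [0.5682 0.0366 0.003 ] [179.83   0.36 136.91] F [ 2.43 -4.93  7.01] 0.0008214091878653253
```

View pics/c21.png

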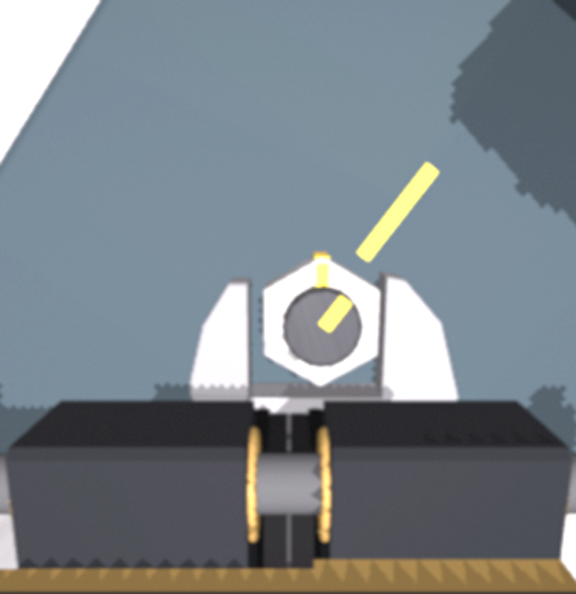

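The wrench slid about 1.3 mm until its throat met the nut (throat at row 388, nut corner at 386 in the crop). The normal force was only 7 N, so the worm barely rolled. I'll press harder.

Emit:
carry_out([
  {"fingers": 1,"dx": 0,"dy": 0,"dz": 0.06,"rx": 0,"ry": 0,"rz": 0},
  {"fingers": 1,"dx": 0.1,"dy": 0,"dz": 0,"rx": 0,"ry": 0,"rz": 0},
  {"fingers": 1,"dx": 0.1,"dy": 0,"dz": 0,"rx": 0,"ry": 0,"rz": 0},
])

```text
time_s: 24.32
tool_pos: [0.5651, 0.0397, 0.0027]
tool_rot: [179.8, 0.5, 136.9]
force: [1.7, -5.6, 13.0]
grip_width: 0.0003
```

Emit:
carry_out([
  {"fingers": 1,"dx": 0,"dy": 0,"dz": -0.4,"rx": 0,"ry": 0,"rz": 0},
  {"fingers": 1,"dx": -0.53,"dy": 0,"dz": 0,"rx": 0,"ry": 0,"rz": 0},
  {"fingers": 1,"dx": 0,"dy": 0,"dz": 0,"rx": 0,"ry": 0,"rz": 0},
])

```text
time_s: 24.7
tool_pos: [0.5729, 0.0309, 0.0106]
tool_rot: [-180.0, 0.1, 136.9]
force: [0.0, -0.6, -0.6]
grip_width: 0.0004
```

Run:
```python
from h import *
snap("w17")
im=cv2.imread("pics/w17.png")[80:260,220:430]; cv2.imwrite("pics/c22.png",cv2.resize(np.clip(im.astype(int)*1.3,0,255).astype(np.uint8),None,fx=3.2,fy=3.2,interpolation=2))
```

```text
w17 t 24.7 [0.5729 0.0309 0.0106] [-1.7998e+02  5.0000e-02  1.3691e+02] F [ 0.02 -0.63 -0.55] 0.0004204523896623666
```

View pics/c22.png

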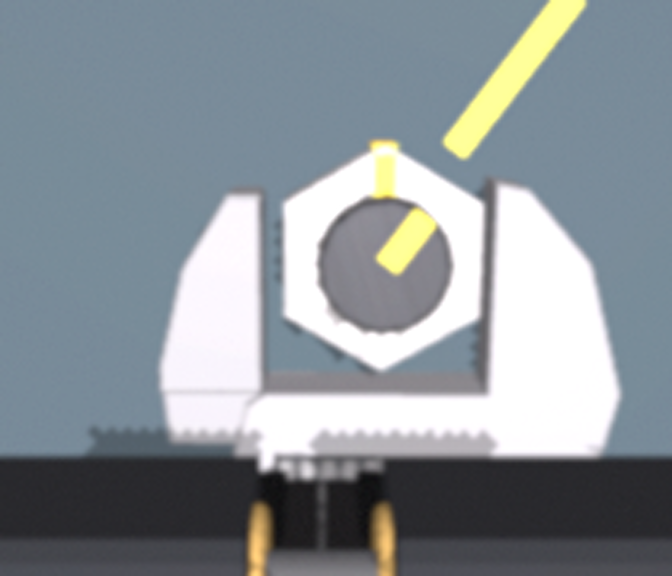

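The opening is down to about 33.4 mm, from about 36, so the drag works. Next stroke, with a firmer press.

Emit:
carry_out([
  {"fingers": 1,"dx": -0.08,"dy": 0.1,"dz": 0.2,"rx": 0,"ry": 0,"rz": 0},
  {"fingers": 1,"dx": 0,"dy": 0,"dz": 0.17,"rx": 0,"ry": 0,"rz": 0},
  {"fingers": 1,"dx": 0,"dy": 0,"dz": 0,"rx": 0,"ry": 0,"rz": 0},
])

```text
time_s: 25.12
tool_pos: [0.5767, 0.0328, 0.0026]
tool_rot: [179.9, -0.0, 137.0]
force: [-7.5, -1.3, 21.1]
grip_width: 0.0004
```

Emit:
carry_out([
  {"fingers": 1,"dx": 0.1,"dy": 0,"dz": 0.02,"rx": 0,"ry": 0,"rz": 0},
  {"fingers": 1,"dx": 0.1,"dy": 0,"dz": 0.02,"rx": 0,"ry": 0,"rz": 0},
  {"fingers": 1,"dx": 0.1,"dy": 0,"dz": 0,"rx": 0,"ry": 0,"rz": 0},
])

```text
time_s: 25.5
tool_pos: [0.5743, 0.0353, 0.0027]
tool_rot: [179.8, 0.5, 136.9]
force: [-0.4, -7.6, 18.5]
grip_width: 0.0007
```

Emit:
carry_out([
  {"fingers": 1,"dx": 0.1,"dy": 0,"dz": 0,"rx": 0,"ry": 0,"rz": 0},
  {"fingers": 1,"dx": 0.1,"dy": 0,"dz": 0,"rx": 0,"ry": 0,"rz": 0},
  {"fingers": 1,"dx": 0.08,"dy": 0,"dz": 0,"rx": 0,"ry": 0,"rz": 0},
])

```text
time_s: 25.88
tool_pos: [0.5682, 0.0411, 0.0026]
tool_rot: [179.8, 0.5, 136.9]
force: [-0.7, -6.1, 19.4]
grip_width: 0.0007
```

Emit:
carry_out([
  {"fingers": 1,"dx": 0,"dy": 0,"dz": -0.4,"rx": 0,"ry": 0,"rz": 0},
  {"fingers": 1,"dx": -0.58,"dy": 0,"dz": 0,"rx": 0,"ry": 0,"rz": 0},
  {"fingers": 1,"dx": 0,"dy": 0,"dz": 0,"rx": 0,"ry": 0,"rz": 0},
])

```text
time_s: 26.25
tool_pos: [0.5764, 0.0314, 0.0098]
tool_rot: [-179.9, 0.0, 136.9]
force: [0.1, -0.2, -0.8]
grip_width: 0.0003
```

Run:
```python
from h import *
snap("w18")
im=cv2.imread("pics/w18.png")[80:260,220:430]; cv2.imwrite("pics/c23.png",cv2.resize(np.clip(im.astype(int)*1.3,0,255).astype(np.uint8),None,fx=3.2,fy=3.2,interpolation=2))
```

```text
w18 t 26.25 [0.5764 0.0314 0.0098] [-1.7994e+02  3.0000e-02  1.3690e+02] F [ 0.08 -0.16 -0.76] 0.0003215446714404821
```

View pics/c23.png

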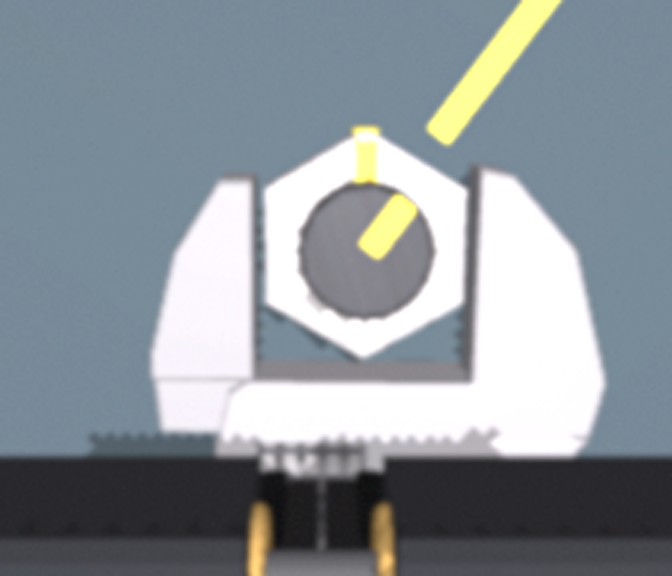

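The slack is now about 2.7 mm. Repeating with a longer stroke.

Emit:
carry_out([
  {"fingers": 1,"dx": -0.03,"dy": 0,"dz": 0.18,"rx": 0,"ry": 0,"rz": 0},
  {"fingers": 1,"dx": 0,"dy": 0,"dz": 0.17,"rx": 0,"ry": 0,"rz": 0},
  {"fingers": 1,"dx": 0,"dy": 0,"dz": 0,"rx": 0,"ry": 0,"rz": 0},
])

```text
time_s: 26.68
tool_pos: [0.5769, 0.0322, 0.0026]
tool_rot: [180.0, -0.0, 137.0]
force: [-6.5, -1.6, 20.9]
grip_width: 0.0007
```

Emit:
carry_out([
  {"fingers": 1,"dx": 0.11,"dy": 0,"dz": 0.01,"rx": 0,"ry": 0,"rz": 0},
  {"fingers": 1,"dx": 0.11,"dy": 0,"dz": 0.01,"rx": 0,"ry": 0,"rz": 0},
  {"fingers": 1,"dx": 0.11,"dy": 0,"dz": 0,"rx": 0,"ry": 0,"rz": 0},
])

```text
time_s: 27.05
tool_pos: [0.5734, 0.0356, 0.0027]
tool_rot: [179.8, 0.4, 136.9]
force: [-0.1, -6.6, 16.1]
grip_width: 0.0001
```

Emit:
carry_out([
  {"fingers": 1,"dx": 0.11,"dy": 0,"dz": 0,"rx": 0,"ry": 0,"rz": 0},
  {"fingers": 1,"dx": 0.11,"dy": 0,"dz": 0,"rx": 0,"ry": 0,"rz": 0},
  {"fingers": 1,"dx": 0.11,"dy": 0,"dz": 0,"rx": 0,"ry": 0,"rz": 0},
])

```text
time_s: 27.42
tool_pos: [0.5658, 0.0429, 0.0024]
tool_rot: [179.8, 0.4, 136.9]
force: [-0.4, -5.1, 10.5]
grip_width: 0.0003
```

Emit:
carry_out([
  {"fingers": 1,"dx": 0,"dy": 0,"dz": -0.4,"rx": 0,"ry": 0,"rz": 0},
  {"fingers": 1,"dx": -0.64,"dy": 0,"dz": 0,"rx": 0,"ry": 0,"rz": 0},
  {"fingers": 1,"dx": 0,"dy": 0,"dz": 0,"rx": 0,"ry": 0,"rz": 0},
])

```text
time_s: 27.8
tool_pos: [0.577, 0.031, 0.011]
tool_rot: [-180.0, 0.1, 136.9]
force: [0.1, 0.3, -0.5]
grip_width: 0.0007
```

Run:
```python
from h import *
snap("w19")
im=cv2.imread("pics/w19.png")[80:260,220:430]; cv2.imwrite("pics/c24.png",cv2.resize(np.clip(im.astype(int)*1.3,0,255).astype(np.uint8),None,fx=3.2,fy=3.2,interpolation=2))
```

```text
w19 t 27.8 [0.577 0.031 0.011] [-1.7996e+02  6.0000e-02  1.3689e+02] F [ 0.06  0.28 -0.47] 0.0006524659591292813
```

View pics/c24.png

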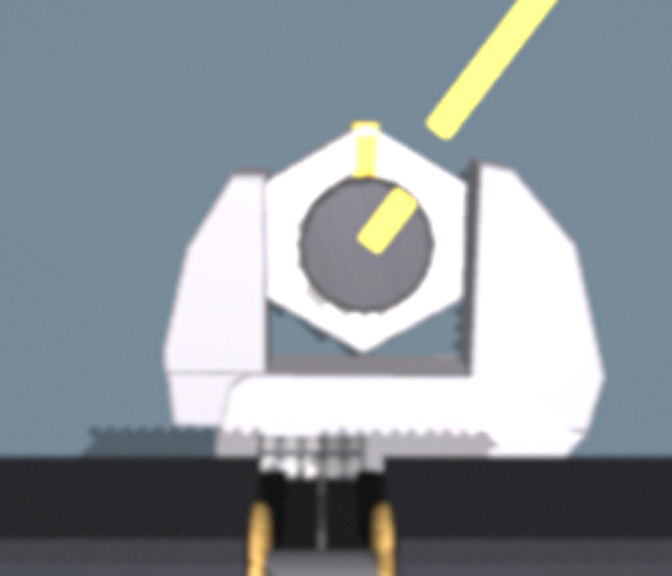

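The moving jaw is now at the nut's flat with about 0.7 mm left on the fixed side, so the opening is about 30.7 mm. One more stroke to make it snug.

Emit:
carry_out([
  {"fingers": 1,"dx": -0.02,"dy": 0,"dz": 0.2,"rx": 0,"ry": 0,"rz": 0},
  {"fingers": 1,"dx": 0,"dy": 0,"dz": 0.17,"rx": 0,"ry": 0,"rz": 0},
  {"fingers": 1,"dx": 0,"dy": 0,"dz": 0,"rx": 0,"ry": 0,"rz": 0},
])

```text
time_s: 28.22
tool_pos: [0.5767, 0.0324, 0.0027]
tool_rot: [180.0, -0.0, 137.0]
force: [-5.7, -1.8, 19.8]
grip_width: 0.0003
```

Emit:
carry_out([
  {"fingers": 1,"dx": 0.11,"dy": 0,"dz": 0.01,"rx": 0,"ry": 0,"rz": 0},
  {"fingers": 1,"dx": 0.11,"dy": 0,"dz": 0.01,"rx": 0,"ry": 0,"rz": 0},
  {"fingers": 1,"dx": 0.11,"dy": 0,"dz": 0,"rx": 0,"ry": 0,"rz": 0},
])

```text
time_s: 28.6
tool_pos: [0.5732, 0.0356, 0.0028]
tool_rot: [179.8, 0.4, 136.9]
force: [0.5, -5.7, 14.8]
grip_width: 0.0006
```

Emit:
carry_out([
  {"fingers": 1,"dx": 0.11,"dy": 0,"dz": 0,"rx": 0,"ry": 0,"rz": 0},
  {"fingers": 1,"dx": 0.11,"dy": 0,"dz": 0,"rx": 0,"ry": 0,"rz": 0},
  {"fingers": 1,"dx": 0.11,"dy": 0,"dz": 0,"rx": 0,"ry": 0,"rz": 0},
])

```text
time_s: 28.98
tool_pos: [0.5657, 0.0421, 0.0026]
tool_rot: [179.9, 0.4, 136.9]
force: [1.0, -5.9, 12.2]
grip_width: 0.0003
```

Emit:
carry_out([
  {"fingers": 1,"dx": 0,"dy": 0,"dz": -0.4,"rx": 0,"ry": 0,"rz": 0},
  {"fingers": 1,"dx": -0.64,"dy": 0,"dz": -0.4,"rx": 0,"ry": 0,"rz": 0},
  {"fingers": 1,"dx": -0.6,"dy": 0,"dz": -0.5,"rx": 0,"ry": 0,"rz": 0},
  {"fingers": 1,"dx": 0,"dy": 0,"dz": 0,"rx": 0,"ry": 0,"rz": 0},
])

```text
time_s: 29.48
tool_pos: [0.5903, 0.0199, 0.0394]
tool_rot: [179.9, 0.1, 136.9]
force: [-0.0, 0.8, -1.3]
grip_width: 0.0004
```

Run:
```python
from h import *
snap("w20")
im=cv2.imread("pics/w20.png")[0:240,180:460]; cv2.imwrite("pics/c25.png",cv2.resize(im,None,fx=2.5,fy=2.5,interpolation=2))
```

```text
w20 t 29.475 [0.5903 0.0199 0.0394] [1.7993e+02 7.0000e-02 1.3693e+02] F [-0.01  0.81 -1.28] 0.0004138770344871141
```

View pics/c25.png

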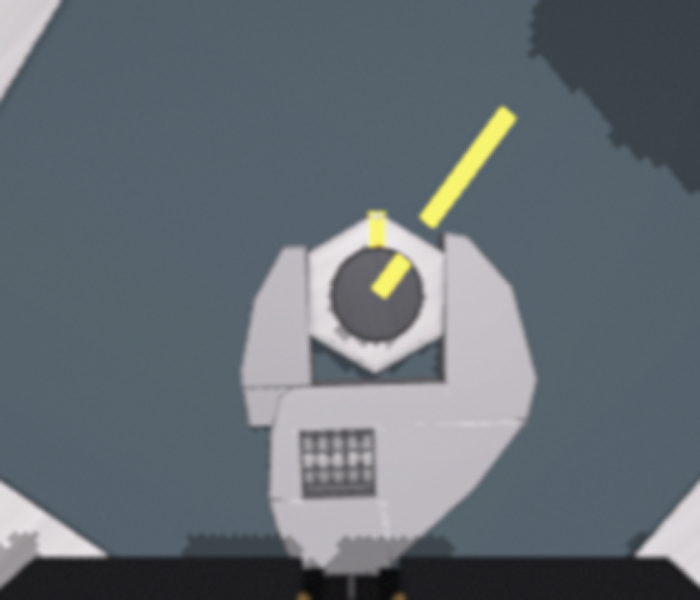

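The jaws hug both flats (308–443 px), opening ≈ 30 mm, and the nut hasn't turned. Next I get astride the handle with loosely spaced fingers and push it round.

Emit:
carry_out([
  {"fingers": 0.1,"dx": -0.77,"dy": -0.31,"dz": 0,"rx": 0,"ry": 0,"rz": 0},
  {"fingers": 0.1,"dx": 0,"dy": 0,"dz": 0,"rx": 0,"ry": 0,"rz": 0.69},
  {"fingers": 0.1,"dx": 0,"dy": 0,"dz": 0,"rx": 0,"ry": 0,"rz": 0.68},
  {"fingers": 0.1,"dx": 0,"dy": 0,"dz": 0.4,"rx": 0,"ry": 0,"rz": 0},
  {"fingers": 0.1,"dx": 0,"dy": 0,"dz": 0,"rx": 0,"ry": 0,"rz": 0},
])

```text
time_s: 30.15
tool_pos: [0.5976, -0.0012, 0.0245]
tool_rot: [-179.8, -0.1, 123.5]
force: [-0.7, 0.0, -0.3]
grip_width: 0.037
```

Run:
```python
from h import *
snap("w21")
im=cv2.imread("pics/w21.png")[0:320,160:480]; cv2.imwrite("pics/c26.png",cv2.resize(im,None,fx=1.85,fy=1.85,interpolation=2))
```

```text
w21 t 30.15 [ 0.5976 -0.0012  0.0245] [-1.7981e+02 -1.3000e-01  1.2347e+02] F [-0.67  0.01 -0.31] 0.03697469008486303
```

View pics/c26.png

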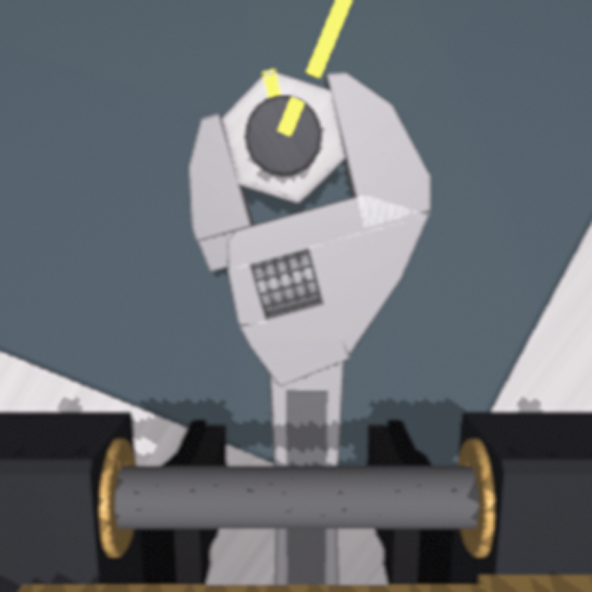

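The handle lies between the fingers, at crop column 307 against fingers at 226–370. Descending, then narrowing to about 24 mm.

Emit:
carry_out([
  {"fingers": 0.1,"dx": 0,"dy": 0.03,"dz": 0.7,"rx": 0,"ry": 0,"rz": 0},
  {"fingers": 0.1,"dx": 0,"dy": 0,"dz": 0.45,"rx": 0,"ry": 0,"rz": 0},
  {"fingers": 0.45,"dx": 0,"dy": 0,"dz": 0,"rx": 0,"ry": 0,"rz": 0},
  {"fingers": 0.45,"dx": 0,"dy": 0,"dz": 0,"rx": 0,"ry": 0,"rz": 0},
  {"fingers": 0.45,"dx": 0,"dy": 0,"dz": 0,"rx": 0,"ry": 0,"rz": 0},
], force=10)

```text
time_s: 30.82
tool_pos: [0.6011, -0.0016, -0.0072]
tool_rot: [179.9, 0.0, 123.3]
force: [0.2, -0.6, 0.6]
grip_width: 0.025
```

Emit:
carry_out([
  {"fingers": 0.45,"dx": 0,"dy": -0.24,"dz": 0,"rx": 0,"ry": 0,"rz": 0.48},
  {"fingers": 0.45,"dx": 0,"dy": -0.24,"dz": 0,"rx": 0,"ry": 0,"rz": 0.48},
  {"fingers": 0.45,"dx": 0,"dy": 0,"dz": 0,"rx": 0,"ry": 0,"rz": 0},
])

```text
time_s: 31.2
tool_pos: [0.5889, -0.009, -0.007]
tool_rot: [179.9, 0.0, 113.7]
force: [0.5, 0.2, 1.0]
grip_width: 0.0243
```

Run:
```python
from h import *
snap("w22")
im=cv2.imread("pics/w22.png")[0:320,160:480]; cv2.imwrite("pics/c27.png",cv2.resize(im,None,fx=1.85,fy=1.85,interpolation=2))
```

```text
w22 t 31.2 [ 0.5889 -0.009  -0.007 ] [1.7989e+02 3.0000e-02 1.1374e+02] F [0.48 0.18 0.96] 0.024280496881324016
```

View pics/c27.png

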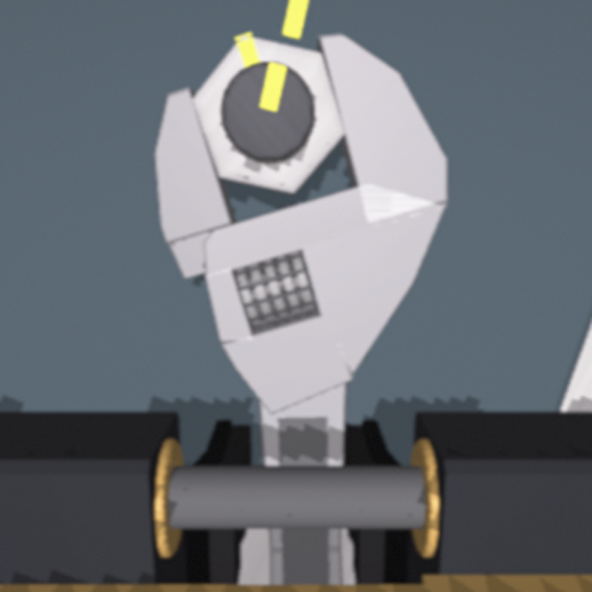

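The nut is turning with the wrench and the jaws stay snug. Continuing.

Emit:
carry_out([
  {"fingers": 0.45,"dx": 0,"dy": -0.24,"dz": 0,"rx": 0,"ry": 0,"rz": 0.48},
  {"fingers": 0.45,"dx": 0,"dy": -0.24,"dz": 0,"rx": 0,"ry": 0,"rz": 0.48},
  {"fingers": 0.45,"dx": 0,"dy": -0.24,"dz": 0,"rx": 0,"ry": 0,"rz": 0.48},
  {"fingers": 0.45,"dx": 0,"dy": -0.24,"dz": 0,"rx": 0,"ry": 0,"rz": 0.48},
  {"fingers": 0.45,"dx": 0,"dy": 0,"dz": 0,"rx": 0,"ry": 0,"rz": 0},
])

```text
time_s: 31.88
tool_pos: [0.5615, -0.0175, -0.0072]
tool_rot: [179.9, 0.0, 94.6]
force: [1.5, -0.9, 0.9]
grip_width: 0.0242
```

Run:
```python
from h import *
d=snap("w23")
im=cv2.imread("pics/w23.png"); cv2.imwrite("pics/c28.png",cv2.resize(im[0:320,160:480],None,fx=1.85,fy=1.85,interpolation=2))
m=cv2.inRange(cv2.cvtColor(im,cv2.COLOR_BGR2HSV),(20,90,110),(38,255,255)); m[230:]=0
cs,_=cv2.findContours(m,cv2.RETR_EXTERNAL,cv2.CHAIN_APPROX_NONE)
for c in cs:
    if cv2.contourArea(c)>8:
        q=cv2.minAreaRect(c)[0]
        for z in (.024,.040,.046):
            p=onz(d,q,z); print(np.round(q,1),z,p.round(4),"ang from nut",np.degrees(np.arctan2(p[1]-.067,p[0]-.548)).round(1),np.hypot(p[1]-.067,p[0]-.548).round(4))
```

```text
w23 t 31.875 [ 0.5615 -0.0175 -0.0072] [1.7991e+02 3.0000e-02 9.4600e+01] F [ 1.48 -0.93  0.89] 0.02424799698177832
[299.2  30.2] 0.024 [0.543 0.082 0.024] ang from nut 108.3 0.0158
[299.2  30.2] 0.04 [0.5441 0.0789 0.04  ] ang from nut 108.0 0.0125
[299.2  30.2] 0.046 [0.5445 0.0777 0.046 ] ang from nut 107.9 0.0113
```

View pics/c28.png

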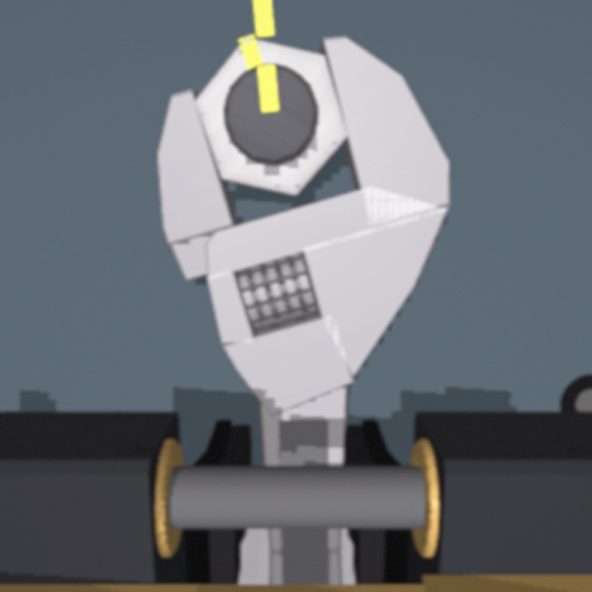

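The nut stripe still trails the base stripe by about 14°. Three more steps.

Emit:
carry_out([
  {"fingers": 0.45,"dx": 0,"dy": -0.24,"dz": 0,"rx": 0,"ry": 0,"rz": 0.48},
  {"fingers": 0.45,"dx": 0,"dy": -0.23,"dz": 0,"rx": 0,"ry": 0,"rz": 0.46},
  {"fingers": 0.45,"dx": 0,"dy": -0.23,"dz": 0,"rx": 0,"ry": 0,"rz": 0.46},
  {"fingers": 0.45,"dx": 0,"dy": 0,"dz": 0,"rx": 0,"ry": 0,"rz": 0},
])

```text
time_s: 32.42
tool_pos: [0.5404, -0.0175, -0.0074]
tool_rot: [179.9, 0.0, 80.6]
force: [2.8, -1.7, 0.4]
grip_width: 0.0239
```

Run:
```python
from h import *
d=snap("w24")
im=cv2.imread("pics/w24.png"); cv2.imwrite("pics/c29.png",cv2.resize(im[0:220,210:430],None,fx=2.7,fy=2.7,interpolation=2))
```

```text
w24 t 32.425 [ 0.5404 -0.0175 -0.0074] [1.7993e+02 2.0000e-02 8.0640e+01] F [ 2.84 -1.67  0.39] 0.023910883334365328
```

View pics/c29.png

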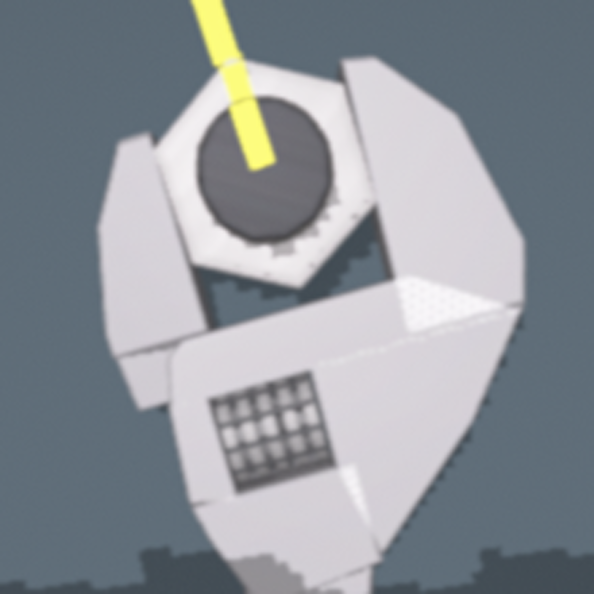

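The stud, nut and base stripes are collinear: (262,165)→(232,65)→(205,0) in the crop. Next I measure the angles and the wrench yaw for a square re-grip.

Run:
```python
from h import *
d=ld("w24"); f=lambda x,y:(x/2.7+210,y/2.7)
A=lambda p,q,z,z2=None:np.degrees(np.arctan2(*(onz(d,f(*q),z2 or z)-onz(d,f(*p),z))[1::-1]))
print("fixed face yaw",A((395,281),(343,62),.038),"mov face",A((208,330),(150,135),.038),"throat line-90",A((395,283),(208,333),.038)-90)
print("nut corners",A((302,287),(232,60),.040),"stud stripe",A((262,165),(243,103),.046),"nut stripe",A((243,103),(231,65),.040),"base stripe",A((228,58),(205,0),.024))
w=onz(d,f(272,432),.041); print("worm",w)
for y in (96,98,100):
    Rw=R.from_euler("z",y,degrees=True).as_matrix()[:2,:2]; o=w[:2]-Rw@[-.0365,.01]; print(y,"origin",o.round(4),"off from nut mm",((o-[.548,.067])*1e3).round(1),"handle",(o+Rw@[-.0847,.0168]).round(4))
```

```text
fixed face yaw 95.76163902334068 mov face 96.3253346447602 throat line-90 -264.7872426133599
nut corners 98.35136645078734 stud stripe 98.21358841341285 nut stripe 98.73694979803717 base stripe 103.16376610535171
worm [0.54245499 0.02808806 0.041     ]
96 origin [0.5486 0.0654] off from nut mm [ 0.6 -1.6] handle [ 0.5407 -0.0206]
98 origin [0.5473 0.0656] off from nut mm [-0.7 -1.4] handle [ 0.5424 -0.0206]
100 origin [0.546  0.0658] off from nut mm [-2.  -1.2] handle [ 0.5441 -0.0206]
```

The nut stripe is at 98.4° and the base stripe at 99.6°, so the nut is within about 0.02 rad. The wrench is at yaw 96°, square to the tool, with its origin within 2 mm of the nut axis. Easing the push back, gripping and lifting straight up.

Emit:
carry_out([
  {"fingers": 0.45,"dx": 0,"dy": 0.08,"dz": 0.1,"rx": 0,"ry": 0,"rz": 0},
  {"fingers": 0.45,"dx": 0,"dy": 0,"dz": 0.02,"rx": 0,"ry": 0,"rz": 0},
  {"fingers": 1,"dx": 0,"dy": 0,"dz": 0,"rx": 0,"ry": 0,"rz": 0},
  {"fingers": 1,"dx": 0,"dy": 0,"dz": 0,"rx": 0,"ry": 0,"rz": 0},
  {"fingers": 1,"dx": 0,"dy": 0,"dz": 0,"rx": 0,"ry": 0,"rz": 0},
], force=50)

```text
time_s: 33.1
tool_pos: [0.542, -0.0173, -0.0116]
tool_rot: [-180.0, 0.0, 80.5]
force: [0.7, 0.4, -2.7]
grip_width: 0.0195
```

Emit:
carry_out([
  {"fingers": 1,"dx": 0,"dy": 0,"dz": -0.15,"rx": 0,"ry": 0,"rz": 0},
  {"fingers": 1,"dx": 0,"dy": 0,"dz": -0.15,"rx": 0,"ry": 0,"rz": 0},
])

```text
time_s: 33.35
tool_pos: [0.5414, -0.0167, -0.0029]
tool_rot: [-179.9, -0.0, 80.5]
force: [2.7, 2.2, -10.3]
grip_width: 0.0192
```

Emit:
carry_out([
  {"fingers": 1,"dx": 0,"dy": 0,"dz": -0.3,"rx": 0,"ry": 0,"rz": 0},
  {"fingers": 1,"dx": 0,"dy": 0,"dz": -0.4,"rx": 0,"ry": 0,"rz": 0},
  {"fingers": 1,"dx": 0,"dy": 0,"dz": -0.8,"rx": 0,"ry": 0,"rz": 0},
  {"fingers": 1,"dx": 0,"dy": 0,"dz": -0.8,"rx": 0,"ry": 0,"rz": 0},
  {"fingers": 1,"dx": 0,"dy": 0,"dz": 0,"rx": 0,"ry": 0,"rz": 0},
])

```text
time_s: 33.98
tool_pos: [0.5436, -0.018, 0.0689]
tool_rot: [179.8, -0.1, 80.5]
force: [0.5, -0.8, -4.5]
grip_width: 0.0192
```

Run:
```python
from h import *
d=snap("w25"); snap("t25","top")
im=cv2.imread("pics/w25.png"); t=cv2.imread("pics/t25.png")
cv2.imwrite("pics/c30.png",np.hstack([im[0:300,160:480],cv2.resize(t[150:250,240:420],(480,300),interpolation=2)]))
```

```text
w25 t 33.975 [ 0.5436 -0.018   0.0689] [ 1.798e+02 -8.000e-02  8.047e+01] F [ 0.54 -0.76 -4.48] 0.019219541023099872
t25 t 34.025 [ 0.5423 -0.0179  0.0675] [ 1.7994e+02 -4.0000e-02  8.0470e+01] F [-0.14 -0.27 -4.37] 0.01947703031311086
```

View pics/c30.png

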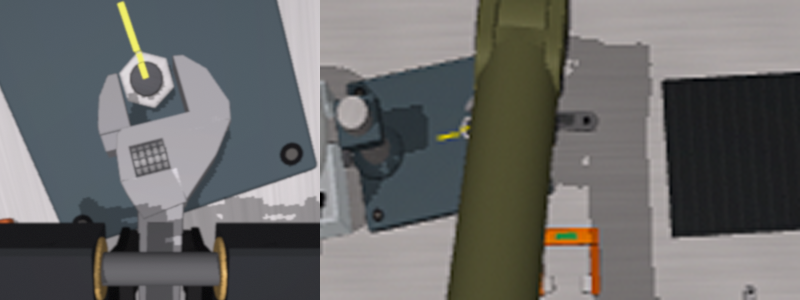

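The wrench is clear of the nut and carries level, and the stripe is still in line. Carrying it to the mat.

Emit:
carry_out([
  {"fingers": 1,"dx": -0.936,"dy": 0.08,"dz": 0,"rx": 0,"ry": 0,"rz": 0},
  {"fingers": 1,"dx": -0.936,"dy": 0.08,"dz": 0,"rx": 0,"ry": 0,"rz": 0},
  {"fingers": 1,"dx": -0.936,"dy": 0.08,"dz": 0,"rx": 0,"ry": 0,"rz": 0},
  {"fingers": 1,"dx": -0.936,"dy": 0.08,"dz": 0,"rx": 0,"ry": 0,"rz": 0},
  {"fingers": 1,"dx": -0.936,"dy": 0.08,"dz": 0,"rx": 0,"ry": 0,"rz": 0},
  {"fingers": 1,"dx": -0.936,"dy": 0.08,"dz": 0,"rx": 0,"ry": 0,"rz": 0},
  {"fingers": 1,"dx": -0.936,"dy": 0.08,"dz": 0,"rx": 0,"ry": 0,"rz": 0},
  {"fingers": 1,"dx": -0.936,"dy": 0.08,"dz": 0,"rx": 0,"ry": 0,"rz": 0},
  {"fingers": 1,"dx": -0.936,"dy": 0.08,"dz": 0,"rx": 0,"ry": 0,"rz": 0},
  {"fingers": 1,"dx": -0.936,"dy": 0.08,"dz": 0,"rx": 0,"ry": 0,"rz": 0},
  {"fingers": 1,"dx": -0.936,"dy": 0.08,"dz": 0,"rx": 0,"ry": 0,"rz": 0},
  {"fingers": 1,"dx": -0.936,"dy": 0.08,"dz": 0,"rx": 0,"ry": 0,"rz": 0},
])

```text
time_s: 35.58
tool_pos: [0.5136, -0.3548, 0.0649]
tool_rot: [-179.8, -0.1, 80.5]
force: [0.5, -0.2, -3.8]
grip_width: 0.0194
```

Emit:
carry_out([
  {"fingers": 1,"dx": 0,"dy": 0,"dz": 0,"rx": 0,"ry": 0,"rz": 0},
  {"fingers": 1,"dx": 0,"dy": 0,"dz": 0.8,"rx": 0,"ry": 0,"rz": 0},
  {"fingers": 1,"dx": 0,"dy": 0,"dz": 0.8,"rx": 0,"ry": 0,"rz": 0},
  {"fingers": 1,"dx": 0,"dy": 0,"dz": 0.8,"rx": 0,"ry": 0,"rz": 0},
  {"fingers": 1,"dx": 0,"dy": 0,"dz": 0.5,"rx": 0,"ry": 0,"rz": 0},
  {"fingers": 1,"dx": 0,"dy": 0,"dz": 0.2,"rx": 0,"ry": 0,"rz": 0},
  {"fingers": 1,"dx": 0,"dy": 0,"dz": 0,"rx": 0,"ry": 0,"rz": 0},
])

```text
time_s: 36.45
tool_pos: [0.515, -0.3544, -0.0263]
tool_rot: [-180.0, -0.0, 80.5]
force: [-1.3, -2.6, 0.7]
grip_width: 0.0194
```

Emit:
carry_out([
  {"fingers": 1,"dx": 0,"dy": 0,"dz": 0.1,"rx": 0,"ry": 0,"rz": 0},
  {"fingers": 1,"dx": 0,"dy": 0,"dz": 0,"rx": 0,"ry": 0,"rz": 0},
], force=15)

```text
time_s: 36.7
tool_pos: [0.5151, -0.3535, -0.0297]
tool_rot: [-180.0, -0.1, 80.5]
force: [-0.3, -0.7, -1.4]
grip_width: 0.0197
```

Emit:
carry_out([
  {"fingers": 1,"dx": 0,"dy": 0,"dz": 0.06,"rx": 0,"ry": 0,"rz": 0},
  {"fingers": 1,"dx": 0,"dy": 0,"dz": 0,"rx": 0,"ry": 0,"rz": 0},
])

```text
time_s: 36.95
tool_pos: [0.5152, -0.3536, -0.031]
tool_rot: [-180.0, -0.1, 80.5]
force: [-0.7, 1.1, 0.7]
grip_width: 0.0197
```

Down on the mat. Opening, rising, and looking.

Emit:
carry_out([
  {"fingers": 0,"dx": 0,"dy": 0,"dz": 0,"rx": 0,"ry": 0,"rz": 0},
  {"fingers": 0,"dx": 0,"dy": 0,"dz": 0,"rx": 0,"ry": 0,"rz": 0},
  {"fingers": 0,"dx": 0,"dy": 0,"dz": 0,"rx": 0,"ry": 0,"rz": 0},
  {"fingers": 0,"dx": 0,"dy": 0,"dz": -0.4,"rx": 0,"ry": 0,"rz": 0},
  {"fingers": 0,"dx": 0,"dy": 0,"dz": -1,"rx": 0,"ry": 0,"rz": 0},
  {"fingers": 0,"dx": 0,"dy": 0,"dz": -1,"rx": 0,"ry": 0,"rz": 0},
  {"fingers": 0,"dx": 0,"dy": 0,"dz": -1,"rx": 0,"ry": 0,"rz": 0},
  {"fingers": 0,"dx": -1,"dy": 0,"dz": -1,"rx": 0,"ry": 0,"rz": 0},
  {"fingers": 0,"dx": -1,"dy": 0,"dz": -1,"rx": 0,"ry": 0,"rz": 0},
  {"fingers": 0,"dx": 0,"dy": 0,"dz": 0,"rx": 0,"ry": 0,"rz": 0},
])

```text
time_s: 38.2
tool_pos: [0.5044, -0.4185, 0.1348]
tool_rot: [179.7, 0.3, 80.2]
force: [0.7, -0.4, -0.7]
grip_width: 0.0432
```

Run:
```python
from h import *
d=snap("w26"); snap("t26","top"); snap("s26","scene")
im=cv2.imread("pics/w26.png"); t=cv2.imread("pics/t26.png");s=cv2.imread("pics/s26.png")
cv2.imwrite("pics/c31.png",np.hstack([im[0:300,120:520],cv2.resize(t[120:300,220:460],(400,300),interpolation=2)]))
cv2.imwrite("pics/c32.png",cv2.resize(s[130:330,120:470],(700,400),interpolation=2))
cv2.imwrite("pics/c33.png",cv2.resize(t[170:215,260:330],(700,450),interpolation=2))
```

```text
w26 t 38.2 [ 0.5044 -0.4185  0.1348] [179.71   0.26  80.23] F [ 0.71 -0.45 -0.72] 0.04323151489402949
t26 t 38.25 [ 0.5047 -0.4155  0.1326] [1.7986e+02 8.0000e-02 8.0350e+01] F [-0.64  0.1  -0.9 ] 0.04357524557481893
s26 t 38.3 [ 0.505  -0.4134  0.131 ] [ 1.7997e+02 -4.0000e-02  8.0470e+01] F [-0.13 -0.69 -0.29] 0.0435203070530788
```

View pics/c31.png

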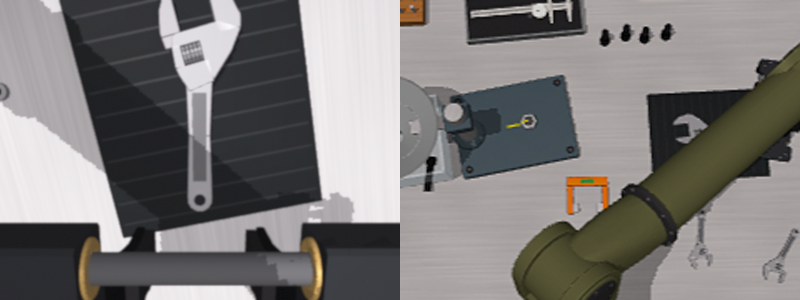

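View pics/c32.png

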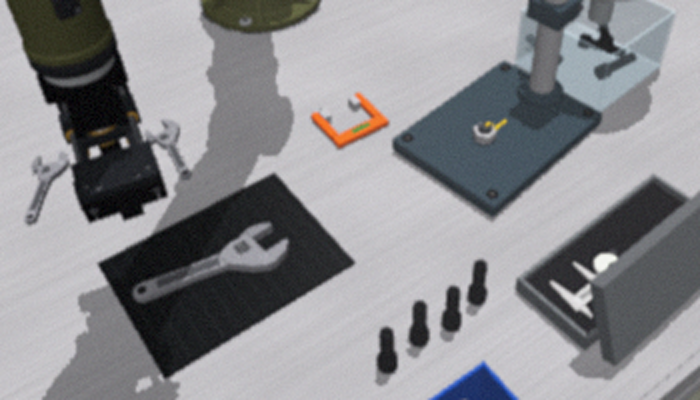

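View pics/c33.png

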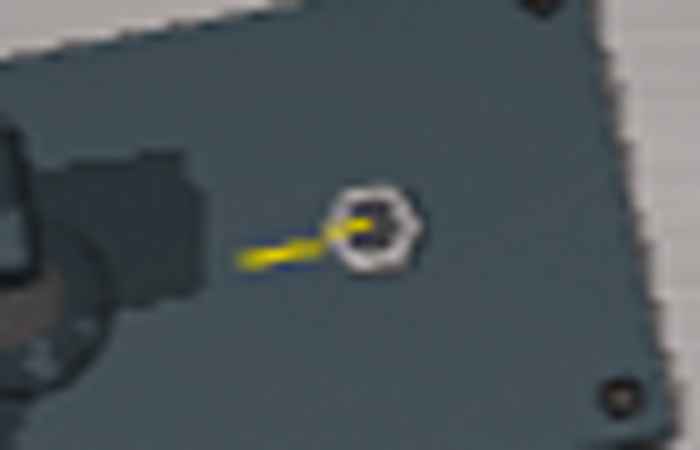

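The wrench lies flat and wholly on the mat, and the bystanders are where they were. For the nut angle I'll check the picture taken right after lifting off (w25).

Run:
```python
from h import *
im=cv2.imread("pics/w25.png"); cv2.imwrite("pics/c34.png",cv2.resize(im[0:110,250:380],None,fx=5.5,fy=5.5,interpolation=2))
```

```text
(no output)
```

View pics/c34.png

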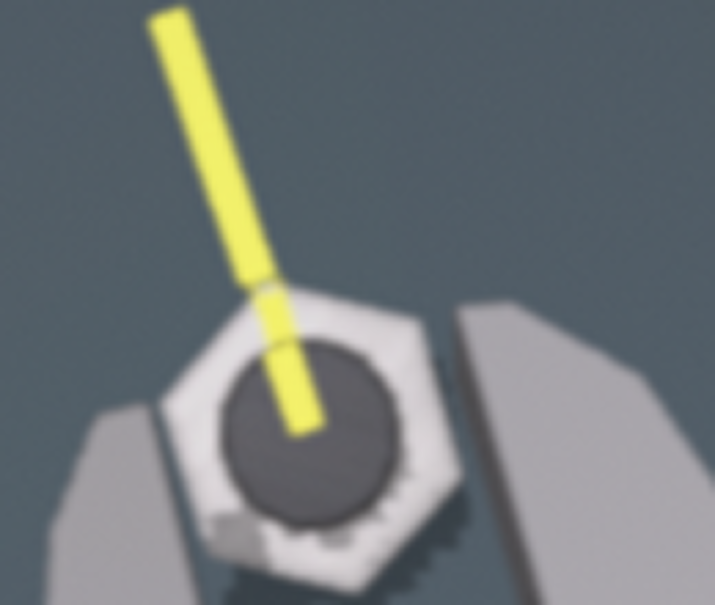

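After lift-off the nut and stud stripes continue the base stripe within about 2–3° (≤ 0.05 rad; the limit is 0.12). The gripper is at z ≈ 0.13, clear of everything. Handing in.

Run:
```python
from cell import sensors, ticket
o=sensors.get_obs(); print(o["time_s"],o["tool_pos"],o["force"])
print(ticket.sign_off())
```

```text
38.35 [ 0.50519434 -0.41225881  0.13011636] [ 1.01481179  0.28350652 -0.12589373]
the job is handed in; nothing more can be done
None
```

The nut is tightened back to its mark, the wrench lies flat on the mat, and the job is handed in at 38.4 s. `sign_off` reports no verdict, so the figures below are my own checks.

**What I did**
- I set the wrench over the nut and closed the jaws from about 37 mm to about 30 mm with four drags on the worm.
- I turned the nut about 38° clockwise, with the fingers loosely astride the handle. Then I gripped the wrench, lifted it off and laid it on the mat.

**Last checks**
- **Nut:** the stripe lines up with the base stripe within about 2–3° (0.05 rad or less, limit 0.12).
- **Wrench:** the whole wrench is on the mat and looks flat in the pictures, and the gripper is clear of everything. I did not measure its tilt.
- **Other things on the counter:** the gauge, screws, bin and case look unmoved. I judged that by eye from the final pictures.

**What disagreed or failed**
- **TCP offset:** the real finger ends sit about 37.5 mm short of the stated TCP, so my first grasp closed on nothing above the handle. I confirmed the offset from the wrist picture and by touching the mat, and worked with it from then on.
- **First worm drag:** it pressed too lightly and slid the wrench about 1.3 mm instead of rolling the worm much, so I pressed harder on the later ones.
- **Setting down:** the head met the mat about 5 mm early, so the wrench was slightly tilted in the grip; it settled once lowered and released.

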